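Pack up the stacking paint trays

TASK

Pack up the paint trays: first lift the red jar off the wooden board and stand it upright, fully on the cork mat, then stack the blue tray on the board and after that the yellow tray on the blue one, each with all four corner pins fully down in the sockets below. Finally stand the red jar upright on the floor of the yellow tray, beside its handle. Set everything down gently without dropping it, keep the jar from tipping over, and leave the other things on the table where they are.

Things in the scene. Friction and masses are not known exactly. Their poses are not given: they have to be found in the camera images.
- base_top (a point): pale wooden board fixed to the table, 160 mm (x) by 140 (y) by 12 thick, four 26 mm square corner posts at x = +-67, y = +-57, each with a 14 mm square socket 16 mm deep in its top. This point: centre of the board at the post tops, 50 mm above the table; z up, half-turn symmetric. A tray fully home on it has its handle centre 38 mm above this point.
- blue: blue plastic stacking tray, 160 mm (x) by 140 (y), about 0.4 kg, pastel sticks fixed on its floor; origin amid its pin tips. Four steel pins under the corners, 9 mm thick, tapering to 4.4, 12 mm long, at x = +-67, y = +-57. Floor top 16 mm up, rim 12 mm above that. Above each pin a 26 mm square post, top 62 mm up, with a 14 mm square socket 16 mm deep.
- blue_handle (a point): centre of the blue tray's black handle bar, 50 mm above the pin tips. Bar along x, 100 mm long, 14 wide, 12 high, with a 28 mm gap under it, on end legs at x = +-46 mm. z up; half-turn symmetric. The tray floor's top is 34 mm below this point, the corner post tops 12 mm above it. 
- yellow: yellow plastic stacking tray, 160 mm (x) by 140 (y), about 0.4 kg, its floor empty; origin amid its pin tips. Four steel pins under the corners, 9 mm thick, tapering to 4.4, 12 mm long, at x = +-67, y = +-57. Floor top 16 mm up, rim 12 mm above that. Above each pin a 26 mm square post, top 62 mm up, with a 14 mm square socket 16 mm deep.
- yellow_handle (a point): centre of the yellow tray's black handle bar, 50 mm above the pin tips. Bar along x, 100 mm long, 14 wide, 12 high, on end legs at x = +-46 mm. z up; half-turn symmetric. The tray floor's top is 34 mm below this point, the corner post tops 12 mm above it. Fully home, 50 mm above the blue one's. Jar room at x = 0, y = +-37 mm: jar centre 11 mm above this point.
- red_jar_mid (a point): red paint jar, closed, white lid, upright, 40 mm across, 90 mm tall, 0.15 kg or so; this point is its centre, half-way up, z along its axis. It stands on the wooden board (57 mm above the table) at the start.
- mat_top (a point): round cork mat fixed on the table, 90 mm across, 4 mm thick; this point is the centre of its top
- ochre_jar_mid (a point): bystander: orange paint jar with black lid, 60 mm across, 85 mm tall; its centre
- green_jar_mid (a point): bystander: green paint jar with black lid, 60 mm across, 85 mm tall; its centre
- navy_jar_mid (a point): bystander: blue paint jar with white lid, 64 mm across, 90 mm tall; its centre
- jar_lid: bystander: black loose jar lid, 62 mm across, 14 mm high; origin under its centre
- eraser: bystander: white eraser block 50 x 28 x 16 mm; origin under its centre
- brush: bystander: paint brush lying on the table
- knife: bystander: spatula lying on the table

How it is judged:
By the outcome, as a careful person would: the job done as asked, in the order asked, and still so for the second after the job is handed in, with the robot touching nothing.
It also fails if it takes over 70 s, if anything falls off the work surface, if the arm or the gripper's body presses on something with over 40 N, if the wrist force passes 120 N, or if a joint passes its speed limit or range.

ROBOT

A 6-joint arm with a two-finger parallel gripper is mounted at the origin on the work surface. World frame = base frame: x ahead of the robot, y to its left, z up, the work surface at z = 0. Lengths are in mm, angles in rad, forces in N, time in s.
With the tool pointing down it reaches from about 350 to 875 mm from the base axis. Payload 4.2 kg.
Tool frame: the origin (TCP) lies at the very end of the fingers, on their centre line; the grasp point (between the pads) lies 19 mm behind it; z points along the fingers, y is the direction in which the jaws open and shut (so a half turn about z gives the same grasp; the last joint's range is limited). The gripper opens to 85 mm and grips with 20 to 120 N. Pads are 22 mm wide; open, the fingers measure 114 mm over their backs; the gripper's body (76 mm by 85 mm) begins 54 mm behind the grasp point. The pads swing forward as they close: fully open they stand 13 mm farther back than shut.
Start: joints at [1.55, 0.385, 0.008, 0, -1.194, -0.259], TCP at [172.57, 600.682, 231.312] pointing down, gripper open.
Joint ranges: [-3.14, 3.14], [-1.21, 2.06], [-1.07, 1.41], [-3.16, 2.05], [-2.99, -0.16], [-3.1, 3.1]. Speed limits (rad/s): [2.79, 2.79, 3.14, 3.14, 3.14, 3.14].

INTERFACE

Orientations are given as a unit quaternion [x, y, z, w].
In Python, from bench import arm, optics, job gives the robot as it stands.
- The arm moves only by the tool send_rows, never from a script. Its argument "steps" is a list that holds one entry, the list of rows, each a list of 5 numbers: the shift along the tool's x, y, z in cm, then the turn about the tool's z in rad, then the opening, from 0 (shut) to 1 (fully open). A call has 1 to 10 rows; each row shifts and turns the pose as measured when the row begins, along the tool's axes as they then stand; what a row does not reach is not made up. A row lasts 1/12 s, in which the tool goes at most 41.7 mm and 7.16 degrees, less where a joint would pass 70% of its speed; a pose out of reach is approached as far as the arm can. A call with a gripper value outside its range is refused whole. The fingers move at their own pace and stop on an object; the grip force is fixed at half the most. Time passes only in rows, so rows that do not move let the fingers close. It gives the time, the measured TCP pose, the force and the opening at its end, in the units of the state.
- arm.read_state(): the state, without advancing time (a new reading comes with each control period).
- optics.get_image(name): name is "scene" or "top" or "wrist"; returns (picture, depth): 480x640x3 uint8, blue, green, red; 480x640 float32, mm along the optical axis (not along the pixel's ray), 0 where there is no reading.
- optics.get_calibration(name): a dict with "K" (3x3 intrinsics, pixels), "k1" (the pictures are not rectified: a ray, as slopes to the right and down, at radius r is drawn at 1 + k1 r^2 times it, then the intrinsics apply), "rvec" (rotation vector, rad) and "tvec" (3), from world to camera coordinates, as OpenCV has them; the wrist camera has in their place "hand_eye" (4x4, takes a point from camera to tool coordinates, whose origin is the TCP and whose axes are the flange's). Camera axes: x right, y down, z forward; pixel columns grow to the right and rows downward; lengths in mm; the calibration is good to about 2 mm. A picture is of the moment at which its call begins: read the wrist's pose just before it. get_calibration takes no time and is no camera call.
- job.job_done(): hands the job in, once; it reports no verdict.
The state is a dict: "clock": time; "joints": joint angles; "joint_vel": joint speeds; "joint_efforts": joint torques, N m; "position": TCP position; "ee_rot": TCP orientation; "contact_force": force on the tool from outside, world axes, zero at the start; "wrist_torque": the same for the moment, N m; "gripper_width": finger opening in mm.
Only numpy, scipy, OpenCV 4.12 (cv2) and the standard library are available. Lean on these libraries where they do the work, as an engineer would, in place of code of your own. Each camera call takes 0.05 s, during which the arm holds its last target. There are 200 camera calls.

## Working session

There is one attempt and no reset: what is moved stays moved. The work goes in short steps, Python scripts to look and compute and a tool call to move; the robot and the scene stay as the last step left them, time stands still between calls to the robot, and variables do not carry over. Pictures are saved under pics/ and viewed, about 8 in all and at most 12, crops included, and the job is handed in when it is done.

Besides the shell and the picture viewer there is one more tool, called as name([rows], argument=value, ...), one row to a line, values as JSON. send_rows: Moves the arm, as the interface text tells. Its arguments: {"type":"object","properties":{"steps":{"type":"array","items":{"type":"array","items":{"type":"array","items":{"type":"number"}}}}},"required":["steps"]}

```bash
ls; mkdir -p pics; cat > h.py <<'E'
import numpy as np, cv2
from scipy.spatial.transform import Rotation as R
from bench import arm, optics, job
def snap(n):
    s=arm.read_state(); im,d=optics.get_image(n); c=optics.get_calibration(n)
    K=np.array(c["K"],float)
    if n=="wrist":
        T=np.eye(4);T[:3,:3]=R.from_quat(s["ee_rot"]).as_matrix();T[:3,3]=s["position"]
        M=T@np.array(c["hand_eye"])
    else:
        Rm=cv2.Rodrigues(np.array(c["rvec"],float))[0];M=np.eye(4);M[:3,:3]=Rm.T;M[:3,3]=-Rm.T@np.array(c["tvec"],float).ravel()
    return dict(im=im,d=d,K=K,k1=c["k1"],M=M,s=s)
def rays(v,px):
    px=np.atleast_2d(np.array(px,float))
    n=cv2.undistortPoints(px[:,None],v["K"],np.array([v["k1"],0,0,0,0.]))[:,0]
    return np.c_[n,np.ones(len(n))]
def plane(v,px,z):
    r=rays(v,px)@v["M"][:3,:3].T; o=v["M"][:3,3]
    return o+r*((z-o[2])/r[:,2])[:,None]
def cloud(v):
    yy,xx=np.mgrid[:480,:640]; r=rays(v,np.c_[xx.ravel(),yy.ravel()])
    P=(r*v["d"].reshape(-1,1))@v["M"][:3,:3].T+v["M"][:3,3]
    P[v["d"].ravel()<=0]=np.nan
    return P.reshape(480,640,3)
def proj(v,P):
    q=(np.atleast_2d(P)-v["M"][:3,3])@v["M"][:3,:3]; n=q[:,:2]/q[:,2:]
    n=n*(1+v["k1"]*(n**2).sum(1))[:,None]
    return n*[v["K"][0,0],v["K"][1,1]]+v["K"][:2,2]
E
python3 - <<'E'
from h import *
for n in("top","scene"):
    v=snap(n);cv2.imwrite(f"pics/{n}0.png",v["im"]);print(v["M"][:3,3],v["k1"],v["K"][0,0])
    np.savez(f"{n}0.npz",**{k:v[k] for k in("im","d","K","k1","M")})
c=optics.get_calibration("wrist");print(c)
print(arm.read_state())
E
```

```text
pics
[ 445.74376014   -3.74085689 1343.46991394] 0.025416669978719806 487.25673923973596
[1302.8283943  -584.18227034  687.15860989] -0.059864474287684724 463.7146145326122
{'K': array([[332.190346  ,   0.        , 324.05883477],
       [  0.        , 332.190346  , 238.1220734 ],
       [  0.        ,   0.        ,   1.        ]]), 'k1': -0.0019452646333445896, 'hand_eye': array([[ 4.70854526e-04, -9.65462365e-01, -2.60542127e-01,
         6.45402150e+01],
       [ 9.99999775e-01,  3.30300430e-04,  5.83252263e-04,
         4.88969903e-01],
       [-4.77050933e-04, -2.60542343e-01,  9.65462304e-01,
        -1.43244457e+02],
       [ 0.00000000e+00,  0.00000000e+00,  0.00000000e+00,
         1.00000000e+00]])}
{'clock': 0.1, 'joints': array([ 1.54958724e+00,  3.85501275e-01,  6.77986233e-03, -4.29669174e-04,
       -1.19398544e+00, -2.58601007e-01]), 'joint_vel': array([-0.00014687, -0.00152686,  0.00381845,  0.00301797, -0.00217799,
       -0.00073261]), 'joint_efforts': array([-1.22174301e-04, -3.93317270e+01,  1.88930798e+01,  4.19789851e+00,
       -2.59839479e-03,  4.22852708e-06]), 'position': array([172.4487793 , 600.20987692, 230.32550292]), 'ee_rot': array([ 9.90217717e-01, -1.39527489e-01, -8.51617655e-05,  9.72189813e-04]), 'contact_force': array([-0.55491166,  0.00396022, -1.00593567]), 'wrist_torque': array([-0.00775857, -0.04134323,  0.03137714]), 'gripper_width': 85.38195664288085}
```

View pics/top0.png

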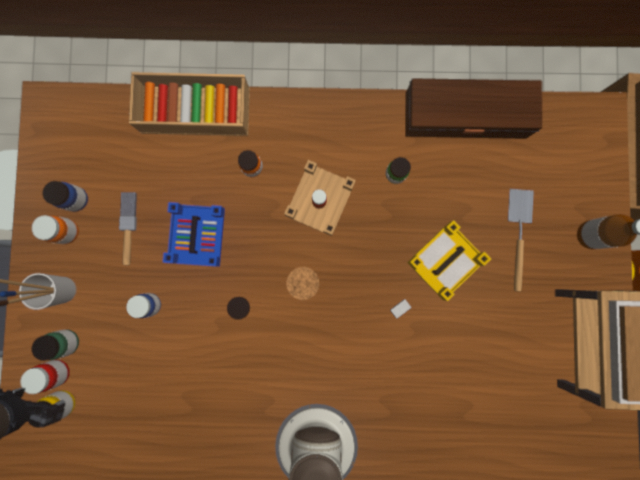

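View pics/scene0.png

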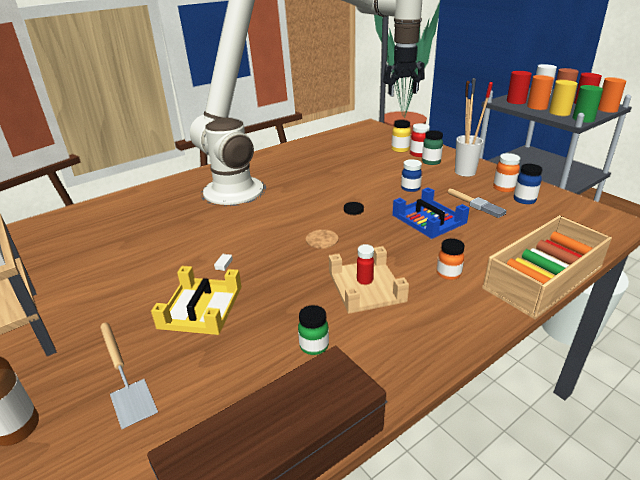

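Top view: board around (320,198) with the red jar at (319,197), blue tray (195,235), yellow tray (450,260), mat (303,283). The scene view agrees: everything is upright.

```bash
cat > m.py <<'E'
from h import *
def rect(P,mask,zlo,zhi):
    m=mask&(P[...,2]>zlo)&(P[...,2]<zhi)
    q=P[m]; (c,wh,a)=cv2.minAreaRect(q[:,:2].astype(np.float32))
    return m.sum(),np.round(c,1),np.round(wh,1),round(a,1),np.round(np.median(q,0),1)
E
python3 - <<'E'
from m import *
v=snap("top");P=cloud(v);hsv=cv2.cvtColor(v["im"],cv2.COLOR_BGR2HSV).astype(int);H,S,V=[hsv[...,i] for i in range(3)]
def box(x0,y0,x1,y1):
    m=np.zeros((480,640),bool);m[y0:y1,x0:x1]=1;return m
bl=box(155,195,235,275); ye=box(405,215,495,305); bo=box(280,155,360,240)
print("table z",np.nanmedian(P[300:330,260:280,2]))
for n,b in(("blue",bl),("yellow",ye),("board",bo)):
    q=P[b];print(n,"all>9",rect(P,b,9,110 if n!="board" else 56),"posts",rect(P,b,56 if n!="board" else 44,68 if n!="board" else 56))
    # post components
    m=(b&(P[...,2]>(54 if n!="board" else 40))&(P[...,2]<(70 if n!="board" else 56))).astype(np.uint8)
    k,l,st,ct=cv2.connectedComponentsWithStats(m)
    for i in range(1,k):
        if st[i,4]>15: print("  ",st[i,4],np.round(ct[i],1),np.round(P[l==i].mean(0),1))
    dk=b&(V<60)
    m2=dk.astype(np.uint8);k,l,st,ct=cv2.connectedComponentsWithStats(m2)
    for i in range(1,k):
        if st[i,4]>4: print("  dark",st[i,4],np.round(ct[i],1),np.round(np.nanmean(P[l==i],0),1))
j=bo&(P[...,2]>85);print("jar top",j.sum(),P[j].mean(0),np.median(P[j][:,2]))
m=box(280,260,325,305)&(S>40);
hm=box(283,263,324,303); 
g=cv2.cvtColor(v["im"],cv2.COLOR_BGR2HSV)
print("mat",g[283,303],"table",g[283,275])
E
```

```text
table z -0.16163250896204318
blue all>9 (np.int64(3199), array([553.5, 359.6]), array([183.9, 159.9]), 87.1, array([552.9, 337.1,  19.9])) posts (np.int64(392), array([552.5, 338.7]), array([141.2, 158.7]), 87.6, array([552.7, 337.2,  60.4]))
   87 [173.3 207.5] [621.7 391.7  60.3]
   82 [215.9 210.5] [616.2 278.5  60.9]
   118 [192.5 236. ] [547.4 338.7  56.7]
   84 [168.4 257.5] [489.1 398.4  61. ]
   82 [211.4 260.6] [483.2 285.1  61.6]
  dark 6 [215.5 210. ] [619.6 283.2  45.1]
  dark 150 [192.9 234.2] [552.4 338.2  55.2]
yellow all>9 (np.int64(3279), array([ 469.1, -312.9]), array([141.3, 241.5]), 44.6, array([ 496.9, -340.9,   17.8])) posts (np.int64(388), array([ 497.4, -341.8]), array([141.1, 160.7]), 44.5, array([ 497.9, -342. ,   60.5]))
   87 [452.5 227.6] [ 584.  -347.9   60.9]
   135 [449.5 260.2] [ 498.  -341.1   56.6]
   91 [483.1 258.8] [ 503.4 -427.7   60.9]
   72 [416.4 262.3] [ 490.5 -253.6   60.1]
   88 [447.  293.7] [ 410.4 -333.4   60.8]
  dark 98 [448.8 260.3] [ 497.9 -339.5   55.2]
board all>9 (np.int64(2353), array([669.6,  27.1]), array([188.7, 160.2]), 67.8, array([659.6,   5. ,  12.9])) posts (np.int64(290), array([660.4,   4.7]), array([140.1, 160.2]), 67.8, array([667.1,  17.5,  49.7]))
   80 [310.1 166.2] [743.6  31.9  48.9]
   77 [348.9 182.8] [700.4 -73.2  49. ]
   78 [290.1 211.3] [619.8  82.6  48.9]
   71 [329.2 228.1] [576.8 -22.9  49.3]
jar top 165 [652.04872886   6.70843956 100.96952291] 101.38466549281907
mat [ 14 140 167] table [ 14 167 125]
```

```bash
cat > go.py <<'E'
from h import *
# python3 go.py x y z thetadeg : turn needed (first), then shift cm in the turned tool axes
def go(x,y,z,th=None):
    s=arm.read_state();m=R.from_quat(s["ee_rot"]).as_matrix();cur=np.degrees(np.arctan2(m[1,0],m[0,0]))
    t=0 if th is None else -((th-cur+90)%180-90)
    m=m@R.from_euler("z",t,degrees=True).as_matrix()
    print("clk %.2f"%s["clock"],"pos",np.round(s["position"],1),"th %.2f"%cur,"q",np.round(s["joints"],2),"F",np.round(s["contact_force"],1),"w %.1f"%s["gripper_width"])
    print("turn %.4f rad (%.1f deg, rows>=%.1f)"%(np.radians(t),t,abs(t)/7.16),"shift cm",np.round(m.T@(np.array([x,y,z])-s["position"])/10,3))
if __name__=="__main__":
    import sys; a=[float(q) for q in sys.argv[1:]]; go(*a)
E
python3 - <<'E'
from m import *
from go import go
z=np.load("top0.npz");v={k:z[k] for k in z};v["k1"]=float(v["k1"])
hsv=cv2.cvtColor(v["im"],cv2.COLOR_BGR2HSV)
m=np.zeros((480,640),np.uint8);m[255:312,275:332]=(hsv[255:312,275:332,2]>140)
n,l,st,ct=cv2.connectedComponentsWithStats(m);i=1+st[1:,4].argmax();print(st[i],ct[i],"mat",plane(v,ct[i],4))
e=plane(v,[[st[i,0],ct[i,1]],[st[i,0]+st[i,2],ct[i,1]]],4);print("diam",np.linalg.norm(e[0]-e[1]))
for c in((250,162),(399,169),(142,306),(238,308)): print(plane(v,c,88))
go(652,6.7,231)
E
```

```text
[286 266  33  35 877] [302.15849487 282.84492588] mat [[429.38286168  47.40263236   4.        ]]
diam 90.33391134449032
[[742.25579475 188.33766545  88.        ]]
[[ 731.8870764  -201.29820369   88.        ]]
[[363.12913949 450.87366801  88.        ]]
[[362.98838751 206.40028319  88.        ]]
clk 0.15 pos [172.5 600.3 230.5] th -16.04 q [ 1.55  0.39  0.01 -0.   -1.19 -0.26] F [-0.  -0.   0.1] w 85.5
turn 0.0000 rad (0.0 deg, rows>=0.0) shift cm [6.2485e+01 4.3802e+01 2.7000e-02]
```

send_rows([
  [[3.1, 2.2, 0, 0, 0.8], [3.1, 2.2, 0, 0, 0.8], [3.1, 2.2, 0, 0, 0.8], [3.1, 2.2, 0, 0, 0.8], [3.1, 2.2, 0, 0, 0.8], [3.1, 2.2, 0, 0, 0.8], [3.1, 2.2, 0, 0, 0.8], [3.1, 2.2, 0, 0, 0.8], [3.1, 2.2, 0, 0, 0.8], [3.1, 2.2, 0, 0, 0.8]],
])

```text
clock: 0.98
position: [414.0, 295.4, 226.5]
ee_rot: [0.991, -0.133, -0.001, 0.003]
contact_force: [1.3, -0.4, 0.7]
gripper_width: 68.3
```

send_rows([
  [[3.1, 2.2, 0, 0, 0.8], [3.1, 2.2, 0, 0, 0.8], [3.1, 2.2, 0, 0, 0.8], [3.1, 2.2, 0, 0, 0.8], [3.1, 2.2, 0, 0, 0.8], [3.1, 2.2, 0, 0, 0.8], [3.1, 2.2, 0, 0, 0.8], [3.1, 2.2, 0, 0, 0.8], [3.1, 2.2, 0, 0, 0.8], [3.1, 2.2, 0, 0, 0.8]],
])

```text
clock: 1.82
position: [662.6, -16.4, 225.8]
ee_rot: [0.991, -0.132, -0.003, 0.003]
contact_force: [0.9, 1.4, 0.1]
gripper_width: 68.2
```

```bash
python3 go.py 652 6.7 175
```

```text
clk 1.82 pos [662.6 -16.4 225.8] th -15.23 q [ 0.22  0.46  0.11  0.   -1.23  1.08] F [0.9 1.4 0.1] w 68.2
turn 0.0000 rad (0.0 deg, rows>=0.0) shift cm [-1.607 -1.989  5.078]
```

send_rows([
  [[-0.8, -1.0, 2.5, 0, 0.8], [-0.8, -1.0, 2.5, 0, 0.8], [0, 0, 0, 0, 0.8]],
])

```text
clock: 2.07
position: [657.5, -2.4, 172.6]
ee_rot: [0.99, -0.139, -0.001, 0.004]
contact_force: [-0.5, -0.4, -1.2]
gripper_width: 68.3
```

```bash
cat > look.py <<'E'
from m import *
import sys
v=snap("wrist");cv2.imwrite(f"pics/{sys.argv[1]}.png",v["im"]);P=cloud(v)
np.savez(sys.argv[1]+".npz",**{k:v[k] for k in("im","d","K","k1","M")})
E
python3 look.py w1; python3 - <<'E'
from m import *
from go import go
z=np.load("w1.npz");v={k:z[k] for k in z};v["k1"]=float(v["k1"]);P=cloud(v)
m=(P[...,2]>92)&(P[...,2]<110);print(m.sum(),rect(P,m,92,110))
m=((P[...,2]>44)&(P[...,2]<56)).astype(np.uint8)
k,l,st,ct=cv2.connectedComponentsWithStats(m)
for i in range(1,k):
    if st[i,4]>60: print("  ",st[i,4],np.round(ct[i],1),np.round(np.median(P[l==i],0),1), cv2.minAreaRect(P[l==i][:,:2].astype(np.float32)))
go(652,6.7,58)
E
```

```text
2269 (np.int64(2269), array([654. ,   5.6]), array([35.7, 36.3]), 19.4, array([655.3,   5.1, 102.6]))
   975 [529.9  58. ] [ 738.3 -180.2   51.1] ((739.8801879882812, -188.65565490722656), (27.14821434020996, 59.24735641479492), 89.74408721923828)
   963 [248.7 133.7] [745.5  30.8  50.6] ((745.0372924804688, 30.954586029052734), (26.707033157348633, 26.03559684753418), 67.6844253540039)
   921 [395.3 150.5] [702.4 -74.3  50.6] ((701.922607421875, -74.4547119140625), (26.576885223388672, 26.08461570739746), 67.71033477783203)
   877 [ 77.1 182.1] [747.3 169.6  51.1] ((748.696533203125, 179.84878540039062), (30.310874938964844, 60.24119186401367), 85.0303726196289)
   112 [315.3 216.4] [671.3  -0.9  50.3] ((668.0574951171875, 1.040353775024414), (34.000526428222656, 9.736485481262207), 72.69698333740234)
   385 [247.7 289.9] [625.4  73.2  50.3] ((621.1188354492188, 81.45970916748047), (26.187034606933594, 27.00819969177246), 67.8831558227539)
   764 [370.4 306.2] [578.9 -24.   50.5] ((577.8602294921875, -23.75369644165039), (26.554460525512695, 27.255470275878906), 69.18328094482422)
 
[... 188 characters left out ...]
(624.0663452148438, 271.4535827636719), (37.101112365722656, 20.495513916015625), 39.58530807495117)
   80 [ 28.6 359.3] [615.7 286.   53.2] ((616.5994873046875, 284.4209289550781), (6.352456569671631, 10.8248929977417), 87.47454833984375)
   329 [  5.3 396.8] [583.  331.   49.5] ((587.5635986328125, 331.3236999511719), (5.345240592956543, 32.97467803955078), 86.2004623413086)
   108 [111.3 469.4] [476.2 272.8  50.8] ((475.9878234863281, 272.8912048339844), (10.96255111694336, 2.8769214153289795), 0.9311551451683044)
clk 2.12 pos [658.8  -2.9 175.1] th -15.97 q [ 0.24  0.48  0.02  0.01 -1.11  1.04] F [ 0.9 -0.7  1.1] w 67.9
turn 0.0000 rad (0.0 deg, rows>=0.0) shift cm [-0.939 -0.823 11.707]
```

View pics/w1.png

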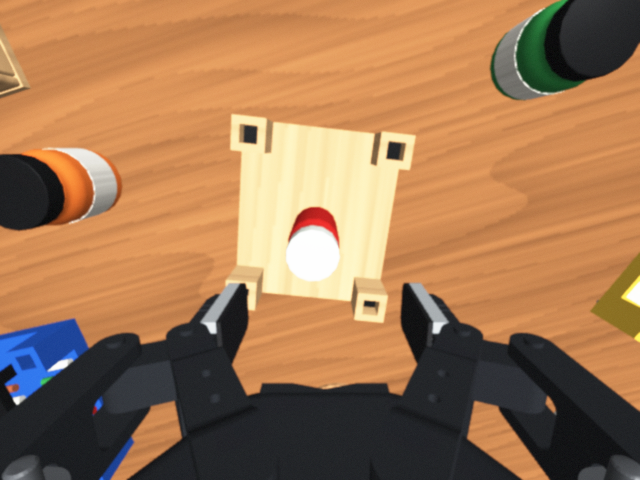

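send_rows([
  [[-0.4, -0.4, 2.8, 0, 0.8], [-0.4, -0.4, 2.8, 0, 0.8], [0, 0, 2.5, 0, 0.8], [0, 0, 2.0, 0, 0.8], [0, 0, 1.2, 0, 0.8], [0, 0, 0, 0, 0.8]],
])

```text
clock: 2.62
position: [660.9, 7.4, 69.8]
ee_rot: [0.991, -0.135, 0.009, 0.003]
contact_force: [-0.1, -0.1, -0.5]
gripper_width: 68.2
```

```bash
python3 go.py 653.5 6 58
```

```text
clk 2.62 pos [660.9   7.4  69.8] th -15.57 q [ 0.26  0.58 -0.11  0.02 -0.87  1.03] F [-0.1 -0.1 -0.5] w 68.2
turn 0.0000 rad (0.0 deg, rows>=0.0) shift cm [-0.7    0.334  1.171]
```

send_rows([
  [[-0.7, 0.3, 0.6, 0, 0.8], [0, 0, 0.6, 0, 0.8], [0, 0, 0, 0, 0.8], [0, 0, 0, 0, 0.8]],
])

```text
clock: 2.95
position: [658.1, 7.2, 63.5]
ee_rot: [0.991, -0.134, 0.014, 0.002]
contact_force: [-1.1, -0.1, -0.2]
gripper_width: 68.9
```

```bash
python3 - <<'E'
from h import *
for i in range(3):
    s=arm.read_state();print(s["clock"],s["position"],s["ee_rot"]);
    if i<2: optics.get_image("wrist")
E
python3 go.py 653.5 6 58
```

```text
2.95 [658.0676121    7.17034379  63.45795225] [ 0.99089712 -0.133853    0.01418914  0.00222321]
3.0 [658.35679868   7.22199834  63.67252773] [ 0.99089735 -0.13381724  0.01452211  0.00212053]
3.05 [658.16452764   7.2104707   63.43040737] [ 0.99088344 -0.13393966  0.01434585  0.00209297]
clk 3.05 pos [658.2   7.2  63.4] th -15.40 q [ 0.26  0.58 -0.13  0.02 -0.83  1.03] F [-0.1 -0.3  0.3] w 68.2
turn 0.0000 rad (0.0 deg, rows>=0.0) shift cm [-0.433  0.24   0.531]
```

send_rows([
  [[-0.7, 0.35, 0.6, 0, 0.8], [0, 0, 0, 0, 0], [0, 0, 0, 0, 0], [0, 0, 0, 0, 0], [0, 0, 0, 0, 0], [0, 0, 0, 0, 0]],
])

```text
clock: 3.55
position: [651.2, 5.7, 58.8]
ee_rot: [0.991, -0.134, 0.016, 0.002]
contact_force: [0.4, 0.7, -0.1]
gripper_width: 37.8
```

```bash
python3 go.py 653.5 6 58
```

```text
clk 3.55 pos [651.2   5.7  58.8] th -15.39 q [ 0.26  0.57 -0.16  0.02 -0.81  1.02] F [ 0.4  0.7 -0.1] w 37.8
turn 0.0000 rad (0.0 deg, rows>=0.0) shift cm [ 0.213 -0.094  0.086]
```

send_rows([
  [[0, 0, -2.0, 0, 0], [0, 0, -3.0, 0, 0], [-0.5, 0, -3.0, 0, 0], [-2.0, 0.2, -0.5, 0, 0], [-3.2, 0.3, 0, 0, 0], [-3.5, 0.3, 0, 0, 0], [-3.5, 0.3, 0, 0, 0], [-3.5, 0.3, 0, 0, 0], [-3, 0.3, 0, 0, 0], [-2, 0.2, 0, 0, 0]],
])

```text
clock: 4.38
position: [432.6, 43.7, 135.6]
ee_rot: [0.99, -0.137, 0.013, 0.003]
contact_force: [-0.3, 0.2, -1.7]
gripper_width: 37.4
```

```bash
python3 go.py 429.4 47.4 52
```

```text
clk 4.38 pos [432.6  43.7 135.6] th -15.75 q [ 0.49  0.15 -0.6   0.03 -0.8   0.79] F [-0.3  0.2 -1.7] w 37.4
turn 0.0000 rad (0.0 deg, rows>=0.0) shift cm [-0.626 -0.28   8.344]
```

send_rows([
  [[-0.3, -0.2, 1.2, 0, 0], [0, 0, 2.0, 0, 0], [0, 0, 2.0, 0, 0], [0, 0, 1.2, 0, 0], [0, 0, 0.3, 0, 0]],
])

```text
clock: 4.8
position: [426.1, 46.2, 68.7]
ee_rot: [0.991, -0.135, 0.014, 0.001]
contact_force: [-0.4, -0.7, -1.2]
gripper_width: 37.4
```

```bash
python3 go.py 429.4 47.4 52; python3 look.py w2; python3 go.py 429.4 47.4 52
```

```text
clk 4.80 pos [426.1  46.2  68.7] th -15.55 q [ 0.5   0.25 -0.7   0.03 -0.59  0.77] F [-0.4 -0.7 -1.2] w 37.4
turn 0.0000 rad (0.0 deg, rows>=0.0) shift cm [ 0.234 -0.2    1.677]
clk 4.85 pos [426.1  46.1  68.7] th -15.56 q [ 0.5   0.25 -0.7   0.03 -0.59  0.77] F [-0.8  0.3 -1.8] w 37.4
turn 0.0000 rad (0.0 deg, rows>=0.0) shift cm [ 0.235 -0.209  1.681]
```

View pics/w2.png

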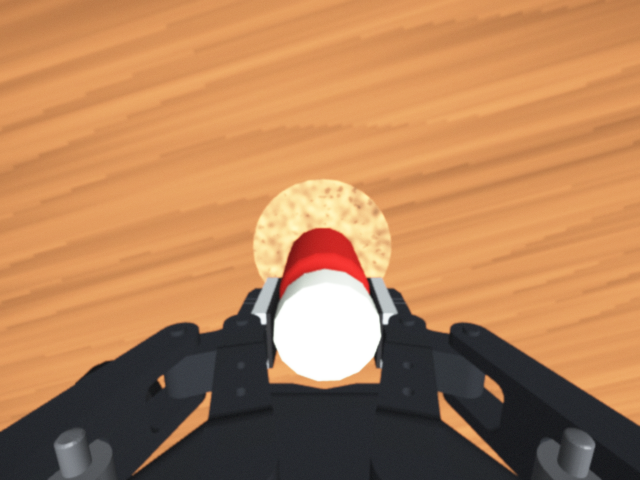

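send_rows([
  [[0.1, -0.1, 0.5, 0, 0], [0.1, -0.1, 0.5, 0, 0], [0, 0, 0.4, 0, 0], [0, 0, 0.25, 0, 0], [0, 0, 0.1, 0, 0]],
])

```text
clock: 5.27
position: [431.7, 48.4, 51.8]
ee_rot: [0.991, -0.135, 0.016, -0.0]
contact_force: [1.2, 0.4, -1.1]
gripper_width: 37.6
```

```bash
python3 go.py 429.4 47.4 50.8
```

```text
clk 5.27 pos [431.7  48.4  51.8] th -15.55 q [ 0.5   0.29 -0.71  0.04 -0.54  0.77] F [ 1.2  0.4 -1.1] w 37.6
turn 0.0000 rad (0.0 deg, rows>=0.0) shift cm [-0.201  0.164  0.096]
```

Still carrying the weight; go on down in small bits until contact.

send_rows([
  [[0, 0, 0.12, 0, 0], [0, 0, 0.08, 0, 0]],
])

```text
clock: 5.43
position: [432.5, 48.5, 50.6]
ee_rot: [0.991, -0.135, 0.017, -0.0]
contact_force: [-3.5, -1.4, 11.1]
gripper_width: 37.3
```

```bash
python3 go.py 429.4 47.4 50.8
```

```text
clk 5.43 pos [432.5  48.5  50.6] th -15.51 q [ 0.5   0.29 -0.71  0.04 -0.54  0.77] F [-3.5 -1.4 11.1] w 37.3
turn 0.0000 rad (0.0 deg, rows>=0.0) shift cm [-0.266  0.191 -0.032]
```

send_rows([
  [[0, 0, 0, 0, 0.55], [0, 0, 0, 0, 0.65], [0, 0, 0, 0, 0.75], [0, 0, 0, 0, 0.75], [0, 0, -1.0, 0, 0.75], [0, 0, -3.0, 0, 0.75], [0, 0, -4.0, 0, 0.75], [0, 0, -4.0, 0, 0.75], [0, 0, -2.0, 0, 0.6]],
])

```text
clock: 6.18
position: [425.2, 47.6, 192.0]
ee_rot: [0.991, -0.135, 0.012, 0.003]
contact_force: [-0.1, -0.1, -0.1]
gripper_width: 53.7
```

```bash
python3 - <<'E'
from m import *
from go import go
v=snap("wrist");P=cloud(v);m=np.zeros((480,640),bool);m[:,200:440]=1
w=(np.hypot(P[...,0]-430,P[...,1]-47)<40);print(rect(P,w,80,110))
v=snap("top");P=cloud(v);w=(np.hypot(P[...,0]-430,P[...,1]-47)<40);print(rect(P,w,80,110))
go(552.5,338.5,150,-2.8)
E
```

```text
(np.int64(1887), array([436.5,  48.9]), array([35.9, 36.2]), 28.3, array([437.3,  48.6,  94.6]))
(np.int64(0), array([0., 0.]), array([0., 0.]), 0.0, array([nan, nan, nan]))
clk 6.28 pos [426.1  48.1 192. ] th -15.54 q [ 0.51  0.07 -0.53  0.02 -0.95  0.78] F [ 0.3  1.  -0. ] w 51.2
turn -0.2224 rad (-12.7 deg, rows>=1.8) shift cm [ 11.096 -29.646   4.291]
  return _methods._mean(a, axis=axis, dtype=dtype,
  ret = um.true_divide(
```

send_rows([
  [[0, -1.5, 0, -0.11, 0.6], [0.5, -3, 0, -0.11, 0.6], [1.4, -3.6, 0, 0, 0.6], [1.4, -3.6, 0, 0, 0.6], [1.4, -3.6, 0, 0, 0.6], [1.4, -3.6, 0, 0, 0.6], [1.4, -3.6, 0, 0, 0.6], [1.4, -3.4, 0.5, 0, 0.6], [1.2, -2.4, 0.5, 0, 0.6], [0.5, -1, 0.5, 0, 0.6]],
])

```text
clock: 7.12
position: [551.0, 343.2, 168.7]
ee_rot: [1.0, -0.023, 0.009, 0.005]
contact_force: [-0.7, -0.1, 0.0]
gripper_width: 51.4
```

```bash
cat > tray.py <<'E'
from m import *
from go import go
import sys
cx,cy,th,nm=float(sys.argv[1]),float(sys.argv[2]),float(sys.argv[3]),sys.argv[4]
zt=float(sys.argv[5]) if len(sys.argv)>5 else 62  # post-top height
go(cx,cy,zt-31,th)
v=snap("wrist");cv2.imwrite(f"pics/{nm}.png",v["im"]);P=cloud(v)
c,s=np.cos(np.radians(th)),np.sin(np.radians(th)); near=np.hypot(P[...,0]-cx,P[...,1]-cy)<130
m=(near&(P[...,2]>zt-4)&(P[...,2]<zt+4)).astype(np.uint8)
k,l,st,ct=cv2.connectedComponentsWithStats(m)
D={}
for i in range(1,k):
    if st[i,4]>200:
        q=P[l==i]; r=cv2.minAreaRect(q[:,:2].astype(np.float32)); d=np.array(r[0])-[cx,cy]
        u=(d@[c,s],d@[-s,c]); 
        if abs(abs(u[0])-67)<12 and abs(abs(u[1])-57)<12: D[(u[0]>0,u[1]>0)]=np.array(r[0]);print(st[i,4],np.round(r[0],1),np.round(r[1],1),"z %.1f"%np.median(q[:,2]))
A=[];C=[]
import itertools
T={k:np.array([67*(1 if k[0] else -1),57*(1 if k[1] else -1)]) for k in D}
if len(D)>1:
    a=np.array([T[k] for k in D],float);b=np.array([D[k] for k in D])
    za=(a-a.mean(0))@[1,1j];zb=(b-b.mean(0))@[1,1j];f=(zb*za.conj()).sum();f/=abs(f)
    off=b.mean(0)-np.array([(f*(a.mean(0)@[1,1j])).real,(f*(a.mean(0)@[1,1j])).imag])
    print("centre",np.round(off,1),"th",round(np.degrees(np.angle(f)),2),"n",len(D))
E
python3 tray.py 552.5 338.5 -2.8 w3
```

```text
clk 7.12 pos [551.  343.2 168.7] th -2.68 q [ 0.81  0.47 -0.03  0.02 -1.07  0.7 ] F [-0.7 -0.1  0. ] w 51.4
turn 0.0021 rad (0.1 deg, rows>=0.0) shift cm [-0.075  0.33  13.773]
1006 [623.5 392.5] [26.3 25.2] z 62.6
1049 [617.8 278.6] [26.4 26. ] z 62.5
centre [553.7 338.9] th -2.85 n 2
```

View pics/w3.png

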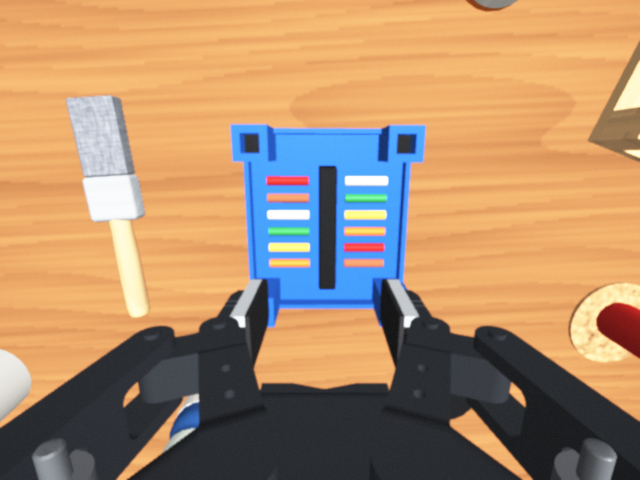

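send_rows([
  [[0.1, 0.3, 2.0, 0, 0.6], [0.1, 0.2, 3.0, 0, 0.6], [0, 0, 3.0, 0, 0.6], [0, 0, 2.0, 0, 0.6], [0, 0, 1.0, 0, 0.6]],
])

```text
clock: 7.58
position: [553.7, 337.8, 48.5]
ee_rot: [1.0, -0.023, 0.007, 0.006]
contact_force: [-0.5, -0.2, -1.4]
gripper_width: 51.1
```

```bash
python3 go.py 553.5 338.8 31 -2.85
```

```text
clk 7.58 pos [553.7 337.8  48.5] th -2.59 q [ 0.81  0.59 -0.16  0.03 -0.82  0.7 ] F [-0.5 -0.2 -1.4] w 51.1
turn 0.0046 rad (0.3 deg, rows>=0.0) shift cm [-0.054 -0.122  1.747]
```

send_rows([
  [[0, -0.1, 0.9, 0.004, 0.6], [0, 0, 0.7, 0, 0.6], [0, 0, 0.3, 0, 0.6]],
])

```text
clock: 7.83
position: [552.3, 336.4, 24.7]
ee_rot: [1.0, -0.025, 0.004, 0.009]
contact_force: [0.7, 0.8, 0.4]
gripper_width: 51.2
```

```bash
python3 go.py 553.5 338.8 31 -2.85
```

```text
clk 7.83 pos [552.3 336.4  24.7] th -2.88 q [ 0.81  0.62 -0.17  0.03 -0.78  0.7 ] F [0.7 0.8 0.4] w 51.2
turn -0.0005 rad (-0.0 deg, rows>=0.0) shift cm [ 0.112 -0.232 -0.632]
```

send_rows([
  [[0.1, -0.2, -0.6, 0, 0.6], [0, 0, 0, 0, 0.3], [0, 0, 0, 0, 0], [0, 0, 0, 0, 0], [0, 0, 0, 0, 0], [0, 0, 0, 0, 0]],
])

```text
clock: 8.33
position: [554.7, 340.1, 34.6]
ee_rot: [1.0, -0.025, 0.006, 0.006]
contact_force: [-0.0, -0.0, -3.7]
gripper_width: 13.1
```

```bash
python3 go.py 553.5 338.8 31 -2.85
```

```text
clk 8.33 pos [554.7 340.1  34.6] th -2.89 q [ 0.81  0.61 -0.16  0.03 -0.8   0.7 ] F [-0.  -0.  -3.7] w 13.1
turn -0.0008 rad (-0.0 deg, rows>=0.0) shift cm [-0.113  0.128  0.363]
```

send_rows([
  [[0, 0, -0.8, 0, 0], [0, 0, -1.8, 0, 0], [0, 0, -3, 0, 0], [0, 0, -3.5, 0, 0], [0, 0, -3.5, 0, 0], [0, 0, -2, 0, 0], [0, 0, 0, 0, 0]],
])

```text
clock: 8.92
position: [548.8, 338.6, 181.7]
ee_rot: [1.0, -0.027, -0.001, 0.012]
contact_force: [0.3, 0.8, -2.7]
gripper_width: 12.5
```

```bash
python3 - <<'E'
from m import *
from go import go
go(661,4,170,-22.25)
v=snap("wrist");P=cloud(v);s=v["s"];m=R.from_quat(s["ee_rot"]).as_matrix()
Q=(P-s["position"])@m # tool coords
cv2.imwrite("pics/w4.png",v["im"])
hsv=cv2.cvtColor(v["im"],cv2.COLOR_BGR2HSV);b=(hsv[...,0]>105)&(hsv[...,0]<130)&(hsv[...,1]>120)
w=b&(abs(Q[...,2]+31)<6)&(abs(Q[...,0])<110)&(abs(Q[...,1])<100)
k,l,st,ct=cv2.connectedComponentsWithStats(w.astype(np.uint8))
for i in range(1,k):
    if st[i,4]>150: q=Q[l==i];r=cv2.minAreaRect(q[:,:2].astype(np.float32));print(st[i,4],np.round(ct[i]),np.round(r[0],1),np.round(r[1],1),"z %.1f"%np.median(q[:,2]))
E
```

```text
clk 8.92 pos [548.8 338.6 181.7] th -3.05 q [ 0.81  0.46 -0.01  0.02 -1.12  0.7 ] F [ 0.3  0.8 -2.7] w 12.5
turn 0.3351 rad (19.2 deg, rows>=2.7) shift cm [23.044 26.68   1.942]
336 [194. 144.] [ 66.1 -43.5] [25.5  1.5] z -26.9
242 [455. 140.] [66.1 44.4] [ 1.6 25.7] z -26.3
350 [139. 138.] [ 66.3 -56.7] [14.6 15.5] z -27.3
235 [509. 139.] [69.7 60.9] [10.4 20.1] z -26.5
```

send_rows([
  [[0, 0, 0, 0.06, 0], [0, 0, 0, 0.1, 0], [0, 0, 0, 0.1, 0], [0.4, 0.5, 0, 0.075, 0], [1.5, 1.7, 0, 0, 0], [2.2, 2.6, 0, 0, 0], [2.5, 2.9, 0, 0, 0], [2.5, 2.9, 0, 0, 0], [2.5, 2.9, 0, 0, 0], [2.5, 2.9, 0, 0, 0]],
])

```text
clock: 9.8
position: [600.0, 126.5, 158.0]
ee_rot: [0.98, -0.197, -0.018, 0.024]
contact_force: [1.1, -0.1, -4.6]
gripper_width: 12.7
```

send_rows([
  [[2.5, 2.9, 0, 0, 0], [2.2, 2.6, 0, 0, 0], [1.5, 1.7, 0, 0, 0], [0.6, 0.8, 0, 0, 0], [0, 0, 0, 0, 0]],
])

```text
clock: 10.22
position: [625.4, 12.3, 146.1]
ee_rot: [0.978, -0.203, -0.029, 0.029]
contact_force: [-0.2, -0.1, -4.3]
gripper_width: 12.5
```

```bash
cat > hand.py <<'E'
from m import *
from go import go
import sys
cx,cy,zz,th,hl,hh,nm=[*map(float,sys.argv[1:7]),sys.argv[7]]
go(cx,cy,zz,th)
v=snap("wrist");P=cloud(v);s=v["s"];m=R.from_quat(s["ee_rot"]).as_matrix()
Q=(P-s["position"])@m
cv2.imwrite(f"pics/{nm}.png",v["im"])
hsv=cv2.cvtColor(v["im"],cv2.COLOR_BGR2HSV);b=(hsv[...,0]>hl)&(hsv[...,0]<hh)&(hsv[...,1]>110)
for sg in(-1,1):
    w=b&(abs(Q[...,2]+29)<12)&(Q[...,0]>40)&(Q[...,0]<100)&(sg*Q[...,1]>36)&(sg*Q[...,1]<85)
    q=Q[w]; zt=np.percentile(q[:,2],10); t=q[abs(q[:,2]-zt)<4]   # top face
    r=cv2.minAreaRect(t[:,:2].astype(np.float32));print(len(q),len(t),np.round(r[0],1),np.round(r[1],1),"z %.1f"%np.median(t[:,2]),"px",np.round(np.argwhere(w).mean(0)[::-1]))
print("tilt",np.round(m[:,2],3))
E
python3 hand.py 661 4 170 -22.25 105 130 w5
```

```text
clk 10.22 pos [625.4  12.3 146.1] th -23.48 q [ 0.29  0.49 -0.06  0.03 -1.1   0.86] F [-0.2 -0.1 -4.3] w 12.5
turn -0.0215 rad (-1.2 deg, rows>=0.2) shift cm [ 3.491 -0.402 -2.586]
6065 4963 [ 66.3 -56.1] [27.5 26. ] z -27.8 px [159. 141.]
5842 4870 [66.5 57.8] [27.5 26.1] z -26.8 px [489. 141.]
tilt [-0.069 -0.045 -0.997]
```

View pics/w5.png

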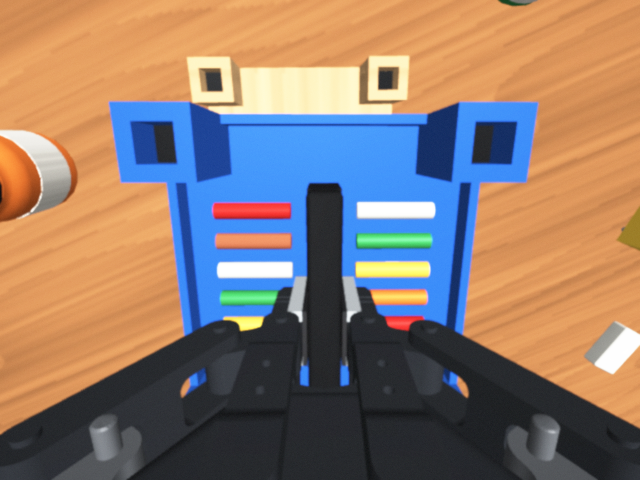

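Blue tray is well held (front sockets at pixels (159,141), (489,141); board sockets at (212,80), (388,78)), but the tool sags and tilts ~4.7° under load. I'll set the tray down on clear table and press lightly to level the tool before inserting.

send_rows([
  [[-2, -1.9, -0.3, 0, 0], [-3, -2.9, -0.3, 0, 0], [-3, -2.9, 0, 0, 0], [-3, -2.9, 0, 0, 0], [-2.5, -2.5, 1.5, 0, 0], [-1, -1, 2, 0, 0], [0, 0, 2.0, 0, 0], [0, 0, 1.5, 0, 0]],
])

```text
clock: 10.93
position: [535.3, 212.8, 72.7]
ee_rot: [0.979, -0.199, -0.031, 0.027]
contact_force: [0.1, -0.4, -3.6]
gripper_width: 12.9
```

```bash
cat >> go.py <<'E'
    m=R.from_quat(arm.read_state()["ee_rot"]).as_matrix(); q=arm.read_state()["joints"]
    er=np.array([np.cos(q[0]),np.sin(q[0])]);print("tilt radial %.3f tang %.3f"%(m[:2,2]@er,m[:2,2]@[-er[1],er[0]]),"down-slopes of tool x,y: %.3f %.3f"%(-m[2,0],-m[2,1]),"torque",np.round(arm.read_state()["wrist_torque"],2))
E
python3 go.py 545 205 35 -22.25
```

```text
clk 10.93 pos [535.3 212.8  72.7] th -23.09 q [ 0.65  0.5  -0.25 -0.01 -0.91  0.53] F [ 0.1 -0.4 -3.6] w 12.9
turn -0.0147 rad (-0.8 deg, rows>=0.1) shift cm [1.384 0.11  3.723]
tilt radial -0.081 tang 0.011 down-slopes of tool x,y: 0.050 -0.065 torque [ 0.07 -0.17  0.06]
```

send_rows([
  [[0.5, 0, 1.0, 0, 0], [0.3, 0, 1.0, 0, 0], [0, 0, 0.5, 0, 0], [0, 0, 0.3, 0, 0], [0, 0, 0.3, 0, 0]],
])

```text
clock: 11.35
position: [534.8, 209.9, 37.1]
ee_rot: [0.98, -0.196, -0.035, 0.031]
contact_force: [-7.8, -1.1, 10.5]
gripper_width: 12.5
```

```bash
python3 go.py 545 205 35 -22.25
```

```text
clk 11.35 pos [534.8 209.9  37.1] th -22.70 q [ 0.65  0.55 -0.27 -0.02 -0.85  0.54] F [-7.8 -1.1 10.5] w 12.5
turn -0.0079 rad (-0.5 deg, rows>=0.1) shift cm [1.144 0.057 0.145]
tilt radial -0.094 tang 0.011 down-slopes of tool x,y: 0.057 -0.075 torque [-0.23  1.63  0.05]
```

send_rows([
  [[0, 0, 0.3, 0, 0], [0, 0, 0.3, 0, 0], [0, 0, 0.3, 0, 0]],
])

```text
clock: 11.6
position: [533.9, 208.7, 35.0]
ee_rot: [0.98, -0.195, -0.035, 0.031]
contact_force: [-7.5, -0.7, 7.9]
gripper_width: 12.7
```

```bash
python3 go.py 545 205 35 -22.25
```

```text
clk 11.60 pos [533.9 208.7  35. ] th -22.62 q [ 0.65  0.55 -0.28 -0.01 -0.84  0.54] F [-7.5 -0.7  7.9] w 12.7
turn -0.0064 rad (-0.4 deg, rows>=0.1) shift cm [ 1.168 -0.079 -0.068]
tilt radial -0.093 tang 0.011 down-slopes of tool x,y: 0.056 -0.075 torque [0.16 1.56 0.12]
```

send_rows([
  [[0, 0, 0.6, 0, 0], [0, 0, 0.6, 0, 0], [0, 0, 0.6, 0, 0]],
])

```text
clock: 11.85
position: [534.5, 208.8, 33.7]
ee_rot: [0.98, -0.193, -0.032, 0.03]
contact_force: [-13.3, -0.7, 25.2]
gripper_width: 12.7
```

```bash
python3 go.py 545 205 35 -22.25
```

```text
clk 11.85 pos [534.5 208.8  33.7] th -22.36 q [ 0.65  0.55 -0.28 -0.01 -0.83  0.54] F [-13.3  -0.7  25.2] w 12.7
turn -0.0019 rad (-0.1 deg, rows>=0.0) shift cm [ 1.105 -0.028 -0.186]
tilt radial -0.087 tang 0.008 down-slopes of tool x,y: 0.051 -0.071 torque [-0.17  3.54 -0.23]
```

send_rows([
  [[-0.4, 0.7, 0.5, 0, 0], [-0.4, 0.7, 0.5, 0, 0], [-0.4, 0.7, 0.5, 0, 0]],
])

```text
clock: 12.1
position: [531.0, 204.2, 34.0]
ee_rot: [0.982, -0.189, -0.013, 0.014]
contact_force: [3.8, 8.8, 8.1]
gripper_width: 12.5
```

```bash
python3 go.py 545 205 35 -22.25
```

```text
clk 12.10 pos [531.  204.2  34. ] th -21.83 q [ 0.65  0.52 -0.33 -0.   -0.75  0.54] F [3.8 8.8 8.1] w 12.5
turn 0.0073 rad (0.4 deg, rows>=0.1) shift cm [ 1.262 -0.599 -0.151]
tilt radial -0.038 tang 0.002 down-slopes of tool x,y: 0.021 -0.032 torque [ 1.97 -1.06  0.02]
```

send_rows([
  [[-0.4, 0.7, 0.5, 0, 0], [-0.4, 0.7, 0.5, 0, 0], [-0.4, 0.7, 0.5, 0, 0], [-0.4, 0.7, 0.5, 0, 0]],
])

```text
clock: 12.43
position: [531.7, 203.8, 34.2]
ee_rot: [0.983, -0.184, 0.015, -0.012]
contact_force: [2.3, 8.3, 12.3]
gripper_width: 12.8
```

```bash
python3 go.py 661 4 120 -22.25
```

```text
clk 12.43 pos [531.7 203.8  34.2] th -21.21 q [ 0.65  0.49 -0.4   0.01 -0.64  0.54] F [ 2.3  8.3 12.3] w 12.8
turn 0.0182 rad (1.0 deg, rows>=0.1) shift cm [19.735 13.342 -8.519]
tilt radial 0.038 tang -0.005 down-slopes of tool x,y: -0.024 0.030 torque [ 2.07  0.14 -0.1 ]
```

send_rows([
  [[0, 0, -1.5, 0, 0], [0, 0, -3.0, 0.018, 0], [0, 0, -3.5, 0, 0], [1.5, 1.0, -2, 0, 0], [2.8, 1.9, -0.4, 0, 0], [3.2, 2.1, -0.3, 0, 0], [3.2, 2.1, -0.3, 0, 0], [3.2, 2.1, -0.3, 0, 0], [2.6, 1.8, -0.2, 0, 0], [1.4, 0.9, -0.2, 0, 0]],
])

```text
clock: 13.27
position: [648.3, 14.7, 157.2]
ee_rot: [0.981, -0.193, 0.014, -0.013]
contact_force: [0.7, 0.1, -4.4]
gripper_width: 12.8
```

```bash
python3 hand.py 661 4 110 -22.25 105 130 w6
```

```text
clk 13.27 pos [648.3  14.7 157.2] th -22.25 q [ 0.27  0.46 -0.05 -0.01 -1.02  0.92] F [ 0.7  0.1 -4.4] w 12.8
turn -0.0000 rad (-0.0 deg, rows>=0.0) shift cm [1.482 0.656 4.734]
2124 966 [ 66.1 -55.8] [25.9 26.8] z -28.0 px [169. 142.]
2020 930 [66.1 57.9] [27.2 25.9] z -27.2 px [480. 143.]
tilt [ 0.032  0.02  -0.999]
```

send_rows([
  [[0.6, 0.2, 0.8, 0, 0], [0.6, 0.2, 1.5, 0, 0], [0.4, 0.1, 1.5, 0, 0], [0, 0, 1.0, 0, 0], [0, 0, 0.5, 0, 0]],
])

```text
clock: 13.73
position: [663.1, -0.9, 97.0]
ee_rot: [0.98, -0.197, 0.012, -0.012]
contact_force: [-0.1, 0.2, -3.8]
gripper_width: 12.7
```

```bash
python3 go.py 661.4 3.6 100 -22.25
```

```text
clk 13.73 pos [663.1  -0.9  97. ] th -22.74 q [ 0.24  0.55 -0.08 -0.02 -0.92  0.95] F [-0.1  0.2 -3.8] w 12.7
turn -0.0085 rad (-0.5 deg, rows>=0.1) shift cm [-0.326 -0.364 -0.291]
tilt radial 0.032 tang 0.012 down-slopes of tool x,y: -0.018 0.029 torque [-0.07  0.2   0.03]
```

send_rows([
  [[-0.35, -0.4, 0.2, -0.008, 0], [0, 0, 0.2, 0, 0]],
])

```text
clock: 13.9
position: [659.2, 5.1, 89.2]
ee_rot: [0.981, -0.192, 0.009, -0.011]
contact_force: [0.1, 0.6, -3.5]
gripper_width: 12.6
```

```bash
python3 hand.py 661.4 3.6 85 -22.25 105 130 w7
```

```text
clk 13.90 pos [659.2   5.1  89.2] th -22.20 q [ 0.25  0.55 -0.09 -0.02 -0.9   0.95] F [ 0.1  0.6 -3.5] w 12.6
turn 0.0009 rad (0.1 deg, rows>=0.0) shift cm [0.259 0.067 0.418]
2119 964 [ 66.1 -55.9] [25.8 27.4] z -27.8 px [169. 143.]
2005 950 [66. 58.] [27.8 26. ] z -27.1 px [480. 143.]
tilt [ 0.021  0.018 -1.   ]
```

View pics/w7.png

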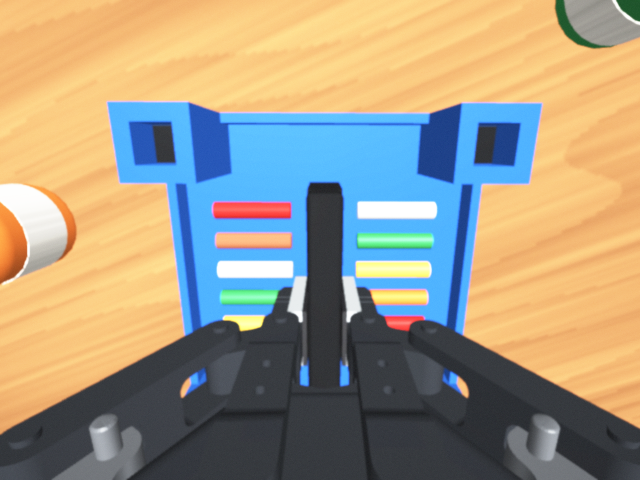

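send_rows([
  [[0.28, 0.03, 0.15, 0, 0], [0, 0, 0.15, 0, 0]],
])

```text
clock: 14.12
position: [662.1, 4.8, 86.7]
ee_rot: [0.981, -0.191, 0.009, -0.011]
contact_force: [0.4, -0.3, -5.0]
gripper_width: 12.9
```

```bash
python3 go.py 662 3.6 72.5 -22.25
```

```text
clk 14.12 pos [662.1   4.8  86.7] th -22.08 q [ 0.25  0.56 -0.08 -0.02 -0.9   0.95] F [ 0.4 -0.3 -5. ] w 12.9
turn 0.0029 rad (0.2 deg, rows>=0.0) shift cm [0.022 0.152 1.414]
tilt radial 0.026 tang 0.012 down-slopes of tool x,y: -0.014 0.025 torque [-0.04  0.04  0.02]
```

send_rows([
  [[0, 0.12, 0.3, 0, 0], [0, 0, 0.4, 0, 0], [0, 0, 0.3, 0, 0]],
])

```text
clock: 14.37
position: [663.3, 4.5, 78.2]
ee_rot: [0.981, -0.191, 0.011, -0.012]
contact_force: [0.8, 0.4, -4.1]
gripper_width: 12.6
```

```bash
python3 go.py 662 3.6 72.5 -22.25
```

```text
clk 14.37 pos [663.3   4.5  78.2] th -22.03 q [ 0.24  0.57 -0.09 -0.02 -0.88  0.95] F [ 0.8  0.4 -4.1] w 12.6
turn 0.0039 rad (0.2 deg, rows>=0.0) shift cm [-0.095  0.148  0.569]
tilt radial 0.031 tang 0.012 down-slopes of tool x,y: -0.018 0.028 torque [-0.07  0.06  0.02]
```

send_rows([
  [[-0.05, 0.1, 0.25, 0, 0], [0, 0, 0.25, 0, 0], [0, 0, 0.15, 0, 0]],
])

```text
clock: 14.62
position: [663.7, 3.9, 72.9]
ee_rot: [0.981, -0.191, 0.013, -0.012]
contact_force: [-0.8, 2.8, 1.0]
gripper_width: 12.7
```

```bash
python3 go.py 662 3.6 72.5 -22.25
```

```text
clk 14.62 pos [663.7   3.9  72.9] th -22.01 q [ 0.24  0.57 -0.1  -0.01 -0.86  0.95] F [-0.8  2.8  1. ] w 12.7
turn 0.0042 rad (0.2 deg, rows>=0.0) shift cm [-0.147  0.092  0.032]
tilt radial 0.033 tang 0.011 down-slopes of tool x,y: -0.020 0.029 torque [ 0.63  0.86 -0.13]
```

send_rows([
  [[-0.1, 0, 0.3, 0, 0], [0, 0, 0.4, 0, 0], [0, 0, 0.3, 0, 0]],
])

```text
clock: 14.87
position: [663.9, 4.3, 72.0]
ee_rot: [0.982, -0.19, 0.014, -0.011]
contact_force: [-3.6, 1.4, 5.5]
gripper_width: 12.5
```

```bash
python3 go.py 662 3.6 72.5 -22.25
```

```text
clk 14.87 pos [663.9   4.3  72. ] th -21.88 q [ 0.25  0.57 -0.1  -0.01 -0.86  0.95] F [-3.6  1.4  5.5] w 12.5
turn 0.0064 rad (0.4 deg, rows>=0.1) shift cm [-0.149  0.134 -0.057]
tilt radial 0.035 tang 0.008 down-slopes of tool x,y: -0.024 0.027 torque [ 0.01  1.55 -0.26]
```

send_rows([
  [[0, 0, 0, 0, 0.2], [0, 0, 0, 0, 0.35], [0, 0, 0, 0, 0.5], [0, 0, 0, 0, 0.5], [0, 0, -1.0, 0, 0.5], [0, 0, -2.5, 0, 0.5], [0, 0, -3.5, 0, 0.5], [0, 0, -3.5, 0, 0.5], [0, 0, -2, 0, 0.5]],
])

```text
clock: 15.62
position: [658.6, 1.1, 199.0]
ee_rot: [0.982, -0.189, 0.012, -0.009]
contact_force: [1.4, -0.3, 0.7]
gripper_width: 42.8
```

```bash
python3 tray.py 661.5 4 -22.2 w8 100; python3 go.py 497.1 -340.7 180 -45.2; python3 - <<'E'
from m import *
v=snap("top");P=cloud(v)
for c in((745,31),(701.9,-74.5),(621.1,81.5),(577.9,-23.8)):
    w=np.hypot(P[...,0]-c[0],P[...,1]-c[1])<10;w&=P[...,2]>80;print(w.sum(),np.round(np.percentile(P[w][:,2],[10,50,90]),1) if w.any() else "")
E
```

```text
clk 15.62 pos [658.6   1.1 199. ] th -21.84 q [ 0.24  0.45  0.03 -0.01 -1.12  0.95] F [ 1.4 -0.3  0.7] w 42.8
turn 0.0062 rad (0.4 deg, rows>=0.0) shift cm [-0.094 -0.08  13.004]
1063 [745.8  30.8] [26.6 25.3] z 100.6
1114 [702.4 -74.6] [26.4 26.1] z 100.6
centre [662.1   3.6] th -22.37 n 2
clk 15.67 pos [660.6   1.1 203.3] th -21.82 q [ 0.24  0.45  0.04 -0.01 -1.12  0.95] F [ 0.8 -0.8  3.8] w 42.8
turn 0.4081 rad (23.4 deg, rows>=3.3) shift cm [12.694 35.752  1.3  ]
tilt radial 0.036 tang 0.005 down-slopes of tool x,y: -0.026 0.025 torque [-0.05 -0.17  0.03]
0 
48 [ 83.1  94.6 100.7]
164 [ 85.6 539.1 542.2]
46 [ 82.2  87.8 102.3]
```

send_rows([
  [[0, 0, 0, 0.1, 0.6], [0, 0, 0, 0.11, 0.6], [0, 0, 0, 0.11, 0.6], [0.3, 1, 0, 0.09, 0.6], [1.0, 3, 0, 0, 0.6], [1.3, 3.7, 0, 0, 0.6], [1.3, 3.7, 0, 0, 0.6], [1.3, 3.7, 0, 0, 0.6], [1.3, 3.7, 0, 0, 0.6], [1.3, 3.7, 0, 0, 0.6]],
])

```text
clock: 16.55
position: [550.9, -211.4, 192.1]
ee_rot: [0.921, -0.389, 0.012, -0.014]
contact_force: [1.1, -0.4, -0.1]
gripper_width: 51.0
```

send_rows([
  [[1.3, 3.7, 0, 0, 0.6], [1.3, 3.7, 0, 0, 0.6], [1.3, 3.2, 0.3, 0, 0.6], [0.8, 1.6, 0.4, 0, 0.6], [0, 0, 0, 0, 0.6]],
])

```text
clock: 16.97
position: [487.8, -340.3, 179.8]
ee_rot: [0.92, -0.392, 0.011, -0.014]
contact_force: [1.0, 1.6, -0.4]
gripper_width: 51.4
```

```bash
python3 tray.py 497.1 -340.7 -45.2 w9; python3 - <<'E'
from m import *
v=snap("top");P=cloud(v)
for c in((745,31),(701.9,-74.5),(621.1,81.5),(577.9,-23.8)):
    w=np.hypot(P[...,0]-c[0],P[...,1]-c[1])<10;w&=(P[...,2]>80)&(P[...,2]<120);print(w.sum(),np.round(np.percentile(P[w][:,2],[10,50,90]),1) if w.any() else "")
E
```

```text
clk 16.97 pos [ 487.8 -340.3  179.8] th -46.22 q [-0.35  0.37 -0.14 -0.03 -1.04  1.13] F [ 1.   1.6 -0.4] w 51.4
turn -0.0179 rad (-1.0 deg, rows>=0.1) shift cm [ 0.543 -0.129 14.9  ]
957 [ 504.1 -430.4] [26.4 25.7] z 62.6
953 [ 585.1 -350.5] [26.5 25.8] z 62.6
229 [ 417.2 -327.5] [ 6.4 26.9] z 62.5
centre [ 501.4 -340.2] th -48.08 n 3
45 [ 83.   93.2 100. ]
51 [ 83.5  93.5 101.1]
46 [82.9 89.3 99.9]
46 [ 82.2  88.2 100.6]
```

send_rows([
  [[0.3, 0, 2.0, -0.015, 0.6], [0.2, 0, 3.0, 0, 0.6], [0.1, 0, 3.0, 0, 0.6], [0, 0, 2.4, 0, 0.6], [0, 0, 1.0, 0, 0.6], [0, 0, 0.3, 0, 0.6]],
])

```text
clock: 17.57
position: [505.5, -335.8, 64.8]
ee_rot: [0.925, -0.379, 0.017, -0.014]
contact_force: [0.5, -0.2, 0.2]
gripper_width: 51.2
```

```bash
python3 go.py 497.4 -342 31 -45.4
```

```text
clk 17.57 pos [ 505.5 -335.8   64.8] th -44.61 q [-0.33  0.5  -0.25 -0.04 -0.78  1.15] F [ 0.5 -0.2  0.2] w 51.2
turn 0.0138 rad (0.8 deg, rows>=0.1) shift cm [-0.197  1.143  3.338]
tilt radial 0.036 tang 0.026 down-slopes of tool x,y: -0.022 0.039 torque [-0.06  0.11 -0.03]
```

send_rows([
  [[-0.1, 0.6, 0.8, 0.012, 0.6], [-0.1, 0.4, 1.0, 0, 0.6], [0, 0, 0.6, 0, 0.6], [0, 0, 0.2, 0, 0.6]],
])

```text
clock: 17.9
position: [500.7, -340.4, 39.4]
ee_rot: [0.923, -0.383, 0.02, -0.014]
contact_force: [0.5, 0.3, 0.1]
gripper_width: 51.6
```

```bash
python3 go.py 497.4 -342 31 -45.4
```

```text
clk 17.90 pos [ 500.7 -340.4   39.4] th -45.12 q [-0.34  0.53 -0.28 -0.04 -0.72  1.16] F [0.5 0.3 0.1] w 51.6
turn 0.0049 rad (0.3 deg, rows>=0.0) shift cm [-0.143  0.38   0.821]
tilt radial 0.041 tang 0.026 down-slopes of tool x,y: -0.026 0.041 torque [-0.1   0.12  0.03]
```

send_rows([
  [[-0.1, 0.35, 0.5, 0.004, 0.6], [0, 0, 0.3, 0, 0.3], [0, 0, 0, 0, 0.2], [0, 0, 0, 0, 0], [0, 0, 0, 0, 0], [0, 0, 0, 0, 0], [0, 0, 0, 0, 0]],
])

```text
clock: 18.48
position: [498.6, -343.3, 32.3]
ee_rot: [0.922, -0.386, 0.022, -0.014]
contact_force: [0.7, 0.6, -1.7]
gripper_width: 12.7
```

```bash
python3 go.py 497.4 -342 31 -45.4
```

```text
clk 18.48 pos [ 498.6 -343.3   32.3] th -45.43 q [-0.35  0.54 -0.28 -0.04 -0.7   1.16] F [ 0.7  0.6 -1.7] w 12.7
turn -0.0005 rad (-0.0 deg, rows>=0.0) shift cm [-0.18  -0.003  0.128]
tilt radial 0.045 tang 0.026 down-slopes of tool x,y: -0.030 0.043 torque [-0.14  0.13  0.  ]
```

send_rows([
  [[0, 0, 0.4, 0, 0], [0.45, -0.65, 0.5, 0, 0], [0.45, -0.65, 0.5, 0, 0], [0.3, -0.4, 0.4, 0, 0]],
])

```text
clock: 18.82
position: [499.8, -342.9, 31.7]
ee_rot: [0.923, -0.384, 0.002, -0.007]
contact_force: [-11.0, 5.6, 19.0]
gripper_width: 12.5
```

```bash
python3 go.py 662.1 3.6 180 -22.37
```

```text
clk 18.82 pos [ 499.8 -342.9   31.7] th -45.21 q [-0.34  0.56 -0.26 -0.02 -0.75  1.14] F [-11.    5.6  19. ] w 12.5
turn -0.3986 rad (-22.8 deg, rows>=3.2) shift cm [  1.89  -38.419 -14.296]
tilt radial 0.005 tang 0.013 down-slopes of tool x,y: 0.001 0.014 torque [ 1.32  2.31 -0.11]
```

send_rows([
  [[0, 0, -1.5, 0, 0], [0, 0, -3, 0, 0], [0, 0, -4, 0, 0], [0, 0, -4, -0.05, 0], [0, 0, -2.5, -0.11, 0], [0, 0, 0, -0.11, 0], [0, -0.5, 0, -0.1, 0], [0, -1.5, 0, -0.03, 0]],
])

```text
clock: 19.48
position: [498.7, -325.4, 183.2]
ee_rot: [0.982, -0.189, -0.004, -0.01]
contact_force: [1.0, 0.4, -4.9]
gripper_width: 12.7
```

```bash
python3 go.py 662.1 3.6 190 -22.37
```

```text
clk 19.48 pos [ 498.7 -325.4  183.2] th -21.82 q [-0.32  0.38 -0.12 -0.02 -1.08  1.52] F [ 1.   0.4 -4.9] w 12.7
turn 0.0096 rad (0.5 deg, rows>=0.1) shift cm [  2.58  -36.651  -0.052]
tilt radial -0.011 tang 0.019 down-slopes of tool x,y: 0.012 0.018 torque [-0.09 -0.08 -0.  ]
```

send_rows([
  [[0.2, -3, -0.3, 0.009, 0], [0.3, -3.8, -0.3, 0, 0], [0.3, -3.8, -0.3, 0, 0], [0.3, -3.8, -0.3, 0, 0], [0.3, -3.8, -0.3, 0, 0], [0.3, -3.8, -0.3, 0, 0], [0.3, -3.8, -0.3, 0, 0], [0.3, -3.8, -0.3, 0, 0], [0.2, -3, -0.3, 0, 0], [0.1, -1.6, -0.2, 0, 0]],
])

```text
clock: 20.32
position: [651.3, 2.5, 201.7]
ee_rot: [0.979, -0.204, -0.02, -0.013]
contact_force: [0.0, -0.1, -4.6]
gripper_width: 12.9
```

```bash
python3 hand.py 662.1 3.6 150 -22.37 20 35 w10
```

```text
clk 20.32 pos [651.3   2.5 201.7] th -23.50 q [ 0.23  0.47  0.08 -0.04 -1.21  0.94] F [ 0.  -0.1 -4.6] w 12.9
turn -0.0197 rad (-1.1 deg, rows>=0.2) shift cm [ 1.184 -0.419  5.129]
6131 5009 [ 66.7 -56.3] [26.2 27.6] z -27.4 px [159. 140.]
6604 5231 [66.7 57.7] [27.8 26.2] z -29.9 px [492. 140.]
tilt [-0.035  0.033 -0.999]
```

View pics/w10.png

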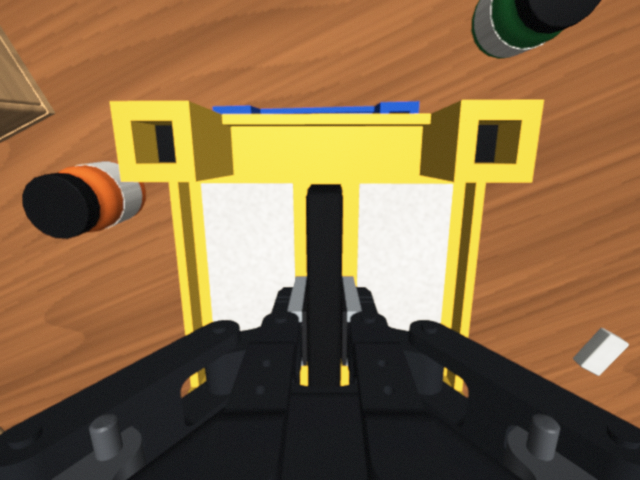

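send_rows([
  [[0.5, -0.3, 1.0, -0.02, 0], [0.5, -0.3, 1.5, 0, 0], [0.1, 0, 1.2, 0, 0], [0, 0, 0.6, 0, 0]],
])

```text
clock: 20.7
position: [662.5, 11.1, 151.5]
ee_rot: [0.981, -0.191, -0.023, -0.013]
contact_force: [-0.6, -0.6, -5.5]
gripper_width: 12.7
```

```bash
cat >> hand.py <<'E'
# plane through both post tops, and where the pin-tip centre is in the world
w=b&(abs(Q[...,2]+29)<4)&(Q[...,0]>50)&(Q[...,0]<85)&(abs(Q[...,1])>42)&(abs(Q[...,1])<74)
q=Q[w];A=np.c_[q[:,:2],np.ones(len(q))]
for _ in range(4):
    c=np.linalg.lstsq(A,q[:,2],rcond=None)[0];k=abs(A@c-q[:,2])<1.2;A,q=A[k],q[k]
n=np.array([-c[0],-c[1],1]);n/=np.linalg.norm(n)
ctr=[];
for sg in(-1,1):
    t=q[sg*q[:,1]>0];ctr.append(cv2.minAreaRect(t[:,:2].astype(np.float32))[0])
ctr=np.array(ctr);u=ctr[1]-ctr[0];u/=np.linalg.norm(u);e=np.array([u[1],-u[0]])
top=ctr.mean(0)-67*e; top=np.r_[top,c@[*top,1]]; tip=top+62*n
print("tray plane slopes in tool",np.round(c,4),"tray yaw in tool %.2f"%np.degrees(np.arctan2(-u[0],u[1])),"tip tool",np.round(tip,1),"tip world",np.round(s["position"]+m@tip,1),"tray down axis world",np.round(m@n,3))
E
python3 hand.py 662.1 3.6 150 -22.37 20 35 w11; python3 go.py 662.1 3.6 150 -22.37
```

```text
clk 20.70 pos [662.5  11.1 151.5] th -22.02 q [ 0.24  0.53  0.05 -0.05 -1.12  0.97] F [-0.6 -0.6 -5.5] w 12.7
turn 0.0061 rad (0.3 deg, rows>=0.0) shift cm [0.253 0.707 0.128]
6126 5024 [ 66.6 -56.5] [27.5 26.3] z -27.4 px [159. 140.]
6585 5246 [66.6 57.4] [27.3 26.2] z -29.8 px [492. 140.]
tilt [-0.039  0.035 -0.999]
tray plane slopes in tool [ 2.48000e-02 -2.05000e-02 -3.02463e+01] tray yaw in tool -0.00 tip tool [-1.9  1.7 31.7] tip world [658.9  11.2 119.9] tray down axis world [-0.07   0.025 -0.997]
clk 20.75 pos [661.5  10.9 150. ] th -22.06 q [ 0.24  0.53  0.05 -0.05 -1.12  0.97] F [-1.4 -0.7 -6.6] w 12.8
turn 0.0054 rad (0.3 deg, rows>=0.0) shift cm [ 0.334  0.648 -0.03 ]
tilt radial -0.033 tang 0.044 down-slopes of tool x,y: 0.052 0.016 torque [-0.11  0.08  0.07]
```

send_rows([
  [[0.4, 0.4, 0.3, 0.005, 0], [0.2, 0.2, 0.3, 0, 0], [0, 0, 0.2, 0, 0]],
])

```text
clock: 21.0
position: [663.7, 1.0, 139.5]
ee_rot: [0.98, -0.195, -0.025, -0.012]
contact_force: [0.6, 0.8, -4.6]
gripper_width: 12.7
```

```bash
python3 hand.py 662.1 3.6 150 -22.37 20 35 w12
```

```text
clk 21.00 pos [663.7   1.  139.5] th -22.47 q [ 0.22  0.54  0.04 -0.05 -1.11  0.98] F [ 0.6  0.8 -4.6] w 12.7
turn -0.0018 rad (-0.1 deg, rows>=0.0) shift cm [-0.301 -0.192 -1.03 ]
6114 5008 [ 66.6 -56.3] [26.1 27.8] z -27.4 px [159. 140.]
6598 5241 [66.7 57.4] [27.3 26.2] z -29.8 px [492. 140.]
tilt [-0.045  0.034 -0.998]
tray plane slopes in tool [ 2.54000e-02 -2.13000e-02 -3.03059e+01] tray yaw in tool -0.01 tip tool [-1.9  1.9 31.6] tip world [659.8   1.1 108. ] tray down axis world [-0.077  0.024 -0.997]
```

send_rows([
  [[0.12, -0.3, 0.1, 0, 0], [0, 0, 0.2, 0, 0]],
])

```text
clock: 21.22
position: [666.2, 2.9, 137.1]
ee_rot: [0.98, -0.196, -0.025, -0.013]
contact_force: [0.8, -0.6, -5.0]
gripper_width: 12.8
```

```bash
python3 hand.py 662.1 3.6 150 -22.37 20 35 w13
```

```text
clk 21.22 pos [666.2   2.9 137.1] th -22.56 q [ 0.23  0.55  0.05 -0.05 -1.11  0.97] F [ 0.8 -0.6 -5. ] w 12.8
turn -0.0033 rad (-0.2 deg, rows>=0.0) shift cm [-0.471  0.068 -1.266]
6127 5020 [ 66.6 -56.5] [26.1 27.6] z -27.4 px [159. 140.]
6600 5230 [66.7 57.4] [26.2 27.6] z -29.8 px [492. 140.]
tilt [-0.044  0.034 -0.998]
tray plane slopes in tool [ 2.49000e-02 -2.07000e-02 -3.02808e+01] tray yaw in tool -0.01 tip tool [-1.9  1.8 31.7] tip world [662.3   3.  105.6] tray down axis world [-0.075  0.025 -0.997]
```

Pin-tip centre now at (662.3, 3.0), within 1 mm of the sockets. Lower.

send_rows([
  [[0, -0.05, 0.3, 0, 0], [0, 0, 0.4, 0, 0], [0, 0, 0.3, 0, 0]],
])

```text
clock: 21.52
position: [666.2, 4.0, 127.7]
ee_rot: [0.98, -0.196, -0.024, -0.013]
contact_force: [-0.3, 0.0, -4.6]
gripper_width: 12.8
```

```bash
python3 hand.py 662.1 3.6 121.4 -22.37 20 35 w14; python3 go.py 666 4 121
```

```text
clk 21.52 pos [666.2   4.  127.7] th -22.54 q [ 0.23  0.55  0.03 -0.05 -1.08  0.97] F [-0.3  0.  -4.6] w 12.8
turn -0.0029 rad (-0.2 deg, rows>=0.0) shift cm [-0.335  0.201  0.646]
6119 5006 [ 66.5 -56.4] [27.7 26.3] z -27.4 px [159. 140.]
6601 5240 [66.6 57.4] [26.3 27.5] z -29.8 px [492. 140.]
tilt [-0.041  0.035 -0.999]
tray plane slopes in tool [ 2.65000e-02 -2.07000e-02 -3.03734e+01] tray yaw in tool 0.01 tip tool [-2.   1.8 31.6] tip world [662.4   4.1  96.3] tray down axis world [-0.074  0.026 -0.997]
clk 21.57 pos [665.8   4.  127. ] th -22.54 q [ 0.23  0.55  0.03 -0.05 -1.08  0.97] F [ 0.1 -0.7 -5. ] w 12.6
turn 0.0000 rad (0.0 deg, rows>=0.0) shift cm [0.049 0.004 0.594]
tilt radial -0.034 tang 0.044 down-slopes of tool x,y: 0.053 0.016 torque [-0.08 -0.05  0.01]
```

send_rows([
  [[0, 0, 0.25, 0, 0], [0, 0, 0.25, 0, 0]],
])

```text
clock: 21.73
position: [665.5, 4.3, 123.7]
ee_rot: [0.98, -0.195, -0.024, -0.013]
contact_force: [-5.8, 0.8, 7.1]
gripper_width: 12.5
```

```bash
python3 go.py 666 4 121 -22.37
```

```text
clk 21.73 pos [665.5   4.3 123.7] th -22.48 q [ 0.23  0.56  0.03 -0.05 -1.08  0.97] F [-5.8  0.8  7.1] w 12.5
turn -0.0019 rad (-0.1 deg, rows>=0.0) shift cm [0.071 0.009 0.269]
tilt radial -0.034 tang 0.043 down-slopes of tool x,y: 0.052 0.015 torque [ 0.08  1.05 -0.01]
```

send_rows([
  [[-0.5, -0.1, 0.4, 0, 0], [-0.6, -0.1, 0.4, 0, 0]],
])

```text
clock: 21.9
position: [662.0, 8.3, 121.5]
ee_rot: [0.981, -0.194, -0.015, -0.012]
contact_force: [4.1, -6.6, 3.1]
gripper_width: 12.6
```

```bash
python3 hand.py 662.1 3.6 121.4 -22.37 20 35 w15; python3 go.py 666 4 121 -22.37
```

```text
clk 21.90 pos [662.    8.3 121.5] th -22.37 q [ 0.24  0.55 -0.   -0.04 -1.04  0.96] F [ 4.1 -6.6  3.1] w 12.6
turn -0.0001 rad (-0.0 deg, rows>=0.0) shift cm [ 0.184  0.43  -0.006]
6888 5241 [ 66.2 -56.2] [26.  27.8] z -30.6 px [156. 141.]
7392 5504 [66.3 57.8] [27.9 26.2] z -32.7 px [495. 141.]
tilt [-0.025  0.03  -0.999]
tray plane slopes in tool [-1.37000e-02 -1.41000e-02 -3.03796e+01] tray yaw in tool -0.03 tip tool [ 0.1  1.7 31.6] tip world [660.7   7.6  89.9] tray down axis world [-0.018  0.012 -1.   ]
clk 21.95 pos [661.3   8.8 121.3] th -22.35 q [ 0.24  0.54 -0.   -0.04 -1.04  0.96] F [ 2.8 -4.8  1. ] w 12.5
turn 0.0003 rad (0.0 deg, rows>=0.0) shift cm [0.615 0.269 0.007]
tilt radial -0.018 tang 0.036 down-slopes of tool x,y: 0.035 0.018 torque [-1.84 -1.63  0.09]
```

send_rows([
  [[0.2, 0.3, 0.2, 0, 0], [0, 0, 0.3, 0, 0], [0, 0, 0.2, 0, 0]],
])

```text
clock: 22.2
position: [662.8, 6.2, 120.1]
ee_rot: [0.981, -0.192, -0.012, -0.013]
contact_force: [-4.2, 1.3, 8.0]
gripper_width: 12.7
```

```bash
python3 hand.py 662.1 3.6 121.4 -22.37 20 35 w16; python3 go.py 666 4 121 -22.37
```

```text
clk 22.20 pos [662.8   6.2 120.1] th -22.16 q [ 0.24  0.55 -0.01 -0.04 -1.03  0.97] F [-4.2  1.3  8. ] w 12.7
turn 0.0037 rad (0.2 deg, rows>=0.0) shift cm [ 0.032  0.263 -0.137]
7139 5371 [ 66.  -56.5] [26.2 27.9] z -31.2 px [155. 142.]
7644 5643 [66.1 57.3] [27.3 26.2] z -33.7 px [496. 142.]
tilt [-0.019  0.03  -0.999]
tray plane slopes in tool [-1.95000e-02  4.40000e-03 -2.95246e+01] tray yaw in tool -0.08 tip tool [ 0.3 -1.1 32.5] tip world [662.9   8.1  87.6] tray down axis world [ 0.001  0.027 -1.   ]
clk 22.25 pos [662.8   6.2 120.1] th -22.16 q [ 0.24  0.55 -0.01 -0.04 -1.03  0.97] F [-4.7 -0.5  7. ] w 12.8
turn 0.0037 rad (0.2 deg, rows>=0.0) shift cm [ 0.381  0.079 -0.104]
tilt radial -0.011 tang 0.034 down-slopes of tool x,y: 0.029 0.021 torque [-0.32  0.71  0.03]
```

send_rows([
  [[0, 0, 0, 0, 0.2], [0, 0, 0, 0, 0.35], [0, 0, 0, 0, 0.5], [0, 0, 0, 0, 0.5], [0, 0, -1.0, 0, 0.5], [0, 0, -2.5, 0, 0.5], [0, 0, -3.5, 0, 0.5], [0, 0, -3.0, 0, 0.5], [-1, 0, -1, 0, 0.5]],
])

```text
clock: 23.0
position: [654.1, 6.2, 229.1]
ee_rot: [0.981, -0.193, -0.018, -0.011]
contact_force: [0.7, 0.4, 0.6]
gripper_width: 42.8
```

```bash
python3 tray.py 662.1 3.6 -22.37 w17 150;  python3 go.py 435.5 48.7 180 67.6
```

```text
clk 23.00 pos [654.1   6.2 229.1] th -22.28 q [ 0.24  0.45  0.12 -0.04 -1.26  0.95] F [0.7 0.4 0.6] w 42.8
turn 0.0015 rad (0.1 deg, rows>=0.0) shift cm [ 1.272  0.097 10.964]
1418 [745.5  32.5] [26.6 25.8] z 150.6
1422 [702.8 -73.3] [26.6 25.6] z 150.7
centre [662.    4.7] th -22.0 n 2
clk 23.05 pos [652.4   7.1 230.5] th -22.23 q [ 0.24  0.45  0.12 -0.04 -1.26  0.95] F [-1.6 -0.8  1. ] w 42.4
turn -1.5679 rad (-89.8 deg, rows>=12.5) shift cm [ -4.521 -21.425   5.822]
tilt radial -0.022 tang 0.036 down-slopes of tool x,y: 0.039 0.016 torque [-0.09  0.15  0.03]
```

send_rows([
  [[-1.5, 0.3, 0, 0, 0.75], [-3, 0.6, 0, 0, 0.75], [-3.5, 0.7, 0, 0, 0.75], [-3.5, 0.7, 0, 0, 0.75], [-3.5, 0.7, 1.5, 0, 0.75], [-3.2, 0.7, 2, 0, 0.75], [-2, 0.4, 2, 0, 0.75], [-1, 0.2, 1.5, 0, 0.75], [0, 0, 0.5, 0, 0.75]],
])

```text
clock: 23.8
position: [424.2, 50.5, 158.3]
ee_rot: [0.981, -0.194, -0.017, -0.014]
contact_force: [0.0, 0.5, 0.4]
gripper_width: 64.3
```

```bash
python3 - <<'E'
from m import *
from go import go
go(435.5,48.7,55)
v=snap("wrist");P=cloud(v);w=(np.hypot(P[...,0]-435,P[...,1]-48)<40);print(rect(P,w,85,110))
v=snap("top");P=cloud(v)
for c in((745.5,32.5),(702.8,-73.3),(621.4,82.5),(578.5,-23.3)):
    w=np.hypot(P[...,0]-c[0],P[...,1]-c[1])<10;w&=(P[...,2]>130)&(P[...,2]<170);print(w.sum(),np.round(np.percentile(P[w][:,2],[10,50,90]),1) if w.any() else "")
E
```

```text
clk 23.80 pos [424.2  50.5 158.3] th -22.38 q [ 0.47  0.13 -0.52 -0.05 -0.92  0.74] F [0.  0.5 0.4] w 64.3
turn 0.0000 rad (0.0 deg, rows>=0.0) shift cm [ 1.511 -0.052 10.28 ]
(np.int64(2502), array([436. ,  48.5]), array([36. , 35.9]), 26.4, array([437.1,  48.1,  94.6]))
49 [132.1 142.6 150.7]
47 [132.  137.8 151.1]
49 [133.8 142.8 150.3]
51 [132.1 137.6 151.1]
```

send_rows([
  [[0.8, 0, 1.0, 0, 0.75], [0.6, 0, 2.0, 0, 0.75], [0, 0, 2.2, 0, 0.75], [0, 0, 1.5, 0, 0.75], [0, 0, 0.6, 0, 0.75], [0, 0, 0, 0, 0.75]],
])

```text
clock: 24.4
position: [453.0, 50.2, 89.1]
ee_rot: [0.981, -0.194, -0.007, -0.018]
contact_force: [0.2, -0.6, 0.3]
gripper_width: 63.9
```

```bash
python3 go.py 436 48.5 55
```

```text
clk 24.40 pos [453.   50.2  89.1] th -22.34 q [ 0.44  0.27 -0.56 -0.06 -0.73  0.78] F [ 0.2 -0.6  0.3] w 63.9
turn 0.0000 rad (0.0 deg, rows>=0.0) shift cm [-1.436  0.908  3.412]
tilt radial 0.009 tang 0.037 down-slopes of tool x,y: 0.021 0.032 torque [-0.09 -0.03  0.01]
```

send_rows([
  [[-0.7, 0.7, -0.4, 0, 0.75], [-0.5, 0.1, 0, 0, 0.75], [0, 0, 0, 0, 0.75]],
])

```text
clock: 24.65
position: [440.8, 47.2, 95.2]
ee_rot: [0.981, -0.194, -0.006, -0.018]
contact_force: [-0.1, 0.2, -0.6]
gripper_width: 64.1
```

```bash
python3 go.py 436 48.5 55
```

```text
clk 24.65 pos [440.8  47.2  95.2] th -22.37 q [ 0.45  0.24 -0.59 -0.05 -0.73  0.77] F [-0.1  0.2 -0.6] w 64.1
turn 0.0000 rad (0.0 deg, rows>=0.0) shift cm [-0.42   0.204  4.023]
tilt radial 0.013 tang 0.036 down-slopes of tool x,y: 0.019 0.034 torque [-0.07 -0.04  0.03]
```

send_rows([
  [[-0.4, 0.2, 0.6, 0, 0.75], [-0.1, 0, 1.2, 0, 0.75], [0, 0, 1.2, 0, 0.75], [0, 0, 0.6, 0, 0.75]],
])

```text
clock: 24.98
position: [437.0, 50.0, 62.5]
ee_rot: [0.981, -0.193, -0.0, -0.022]
contact_force: [-0.3, -0.1, 0.2]
gripper_width: 63.9
```

```bash
python3 go.py 436 48.5 55
```

```text
clk 24.98 pos [437.   50.   62.5] th -22.30 q [ 0.46  0.29 -0.64 -0.06 -0.62  0.77] F [-0.3 -0.1  0.2] w 63.9
turn 0.0000 rad (0.0 deg, rows>=0.0) shift cm [-0.027  0.211  0.744]
tilt radial 0.026 tang 0.036 down-slopes of tool x,y: 0.010 0.043 torque [-0.12  0.04  0.03]
```

send_rows([
  [[0, 0.2, 0.45, 0, 0.75], [0, 0, 0.1, 0, 0.6], [0, 0, 0, 0, 0.4], [0, 0, 0, 0, 0.3], [0, 0, 0, 0, 0], [0, 0, 0, 0, 0], [0, 0, 0, 0, 0]],
])

```text
clock: 25.57
position: [435.9, 48.4, 57.2]
ee_rot: [0.981, -0.193, -0.0, -0.022]
contact_force: [0.9, -0.5, -0.8]
gripper_width: 36.9
```

```bash
python3 go.py 675.9 38.9 230 -22.2; python3 look.py w18
```

```text
clk 25.57 pos [435.9  48.4  57.2] th -22.27 q [ 0.46  0.29 -0.65 -0.06 -0.6   0.78] F [ 0.9 -0.5 -0.8] w 36.9
turn -0.0012 rad (-0.1 deg, rows>=0.0) shift cm [ 22.429  -8.948 -17.102]
tilt radial 0.027 tang 0.036 down-slopes of tool x,y: 0.009 0.044 torque [-0.11  0.    0.  ]
```

send_rows([
  [[0, 0, -1.2, 0, 0], [0, 0, -3, 0, 0], [0, 0, -4, 0, 0], [0, 0, -4, 0, 0], [0.3, -0.1, -4, 0, 0], [1.0, -0.4, -2, 0, 0], [2.0, -0.8, -0.3, 0, 0], [2.5, -1.0, -0.2, 0, 0], [2.5, -1.0, 0, 0, 0]],
])

```text
clock: 26.37
position: [520.0, 37.0, 254.2]
ee_rot: [0.981, -0.193, -0.002, -0.022]
contact_force: [0.1, 1.0, -0.4]
gripper_width: 36.6
```

```bash
python3 go.py 675.9 38.9 225 -22.2
```

```text
clk 26.37 pos [520.   37.  254.2] th -22.25 q [ 0.36  0.19 -0.2  -0.04 -1.17  0.84] F [ 0.1  1.  -0.4] w 36.6
turn -0.0009 rad (-0.0 deg, rows>=0.0) shift cm [14.395 -5.942  2.995]
tilt radial 0.020 tang 0.039 down-slopes of tool x,y: 0.012 0.042 torque [-0.04 -0.01 -0.01]
```

send_rows([
  [[2.7, -1.1, 0, 0, 0], [2.8, -1.2, 0, 0, 0], [2.8, -1.2, 0, 0, 0], [2.2, -0.9, 0.3, 0, 0], [1.4, -0.6, 0.6, 0, 0], [0.5, -0.2, 0.5, 0, 0]],
])

```text
clock: 26.87
position: [663.2, 38.2, 238.9]
ee_rot: [0.981, -0.194, -0.002, -0.023]
contact_force: [0.0, -0.0, -1.9]
gripper_width: 36.6
```

```bash
python3 go.py 675.9 38.9 165 -22.2;python3 look.py w19
```

```text
clk 26.87 pos [663.2  38.2 238.9] th -22.36 q [ 0.28  0.44  0.14 -0.04 -1.25  0.91] F [ 0.  -0.  -1.9] w 36.6
turn -0.0028 rad (-0.2 deg, rows>=0.0) shift cm [ 1.232 -0.224  7.395]
tilt radial 0.018 tang 0.041 down-slopes of tool x,y: 0.012 0.044 torque [-0.08  0.    0.02]
```

View pics/w19.png

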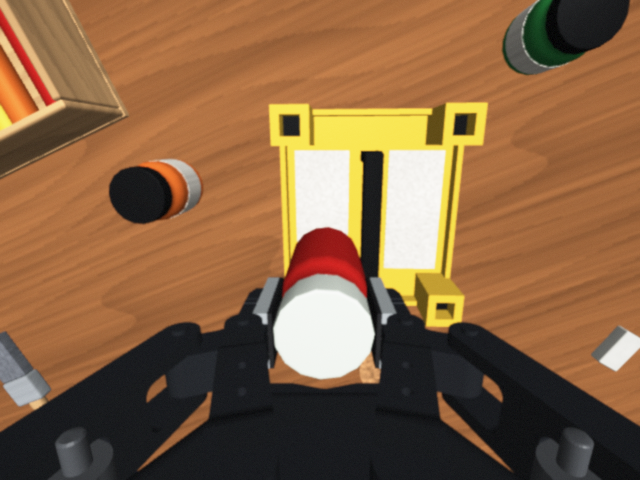

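send_rows([
  [[0.6, -0.1, 1.0, 0, 0], [0.4, -0.1, 1.8, 0, 0], [0, 0, 1.8, 0, 0], [0, 0, 1.0, 0, 0], [0, 0, 0.3, 0, 0]],
])

```text
clock: 27.33
position: [670.3, 38.7, 174.6]
ee_rot: [0.981, -0.194, -0.004, -0.022]
contact_force: [-1.3, -0.2, -2.1]
gripper_width: 36.8
```

```bash
python3 go.py 675.9 38.9 157.2 -22.2
```

```text
clk 27.33 pos [670.3  38.7 174.6] th -22.36 q [ 0.28  0.5   0.07 -0.05 -1.12  0.92] F [-1.3 -0.2 -2.1] w 36.8
turn -0.0029 rad (-0.2 deg, rows>=0.0) shift cm [ 0.536 -0.161  1.739]
tilt radial 0.013 tang 0.043 down-slopes of tool x,y: 0.016 0.042 torque [-0.06  0.03  0.09]
```

send_rows([
  [[0.4, -0.1, 0.5, 0, 0], [0, 0, 0.5, 0, 0], [0, 0, 0.2, 0, 0]],
])

```text
clock: 27.58
position: [673.8, 38.6, 162.5]
ee_rot: [0.981, -0.194, -0.004, -0.022]
contact_force: [-1.1, 0.0, -1.8]
gripper_width: 36.9
```

```bash
python3 go.py 675.9 38.9 157.2 -22.2
```

```text
clk 27.58 pos [673.8  38.6 162.5] th -22.32 q [ 0.28  0.52  0.06 -0.05 -1.1   0.93] F [-1.1  0.  -1.8] w 36.9
turn -0.0021 rad (-0.1 deg, rows>=0.0) shift cm [ 0.19  -0.079  0.532]
tilt radial 0.013 tang 0.043 down-slopes of tool x,y: 0.016 0.042 torque [-0.15  0.01  0.01]
```

send_rows([
  [[0, 0, 0.2, 0, 0], [0, 0, 0.15, 0, 0], [0, 0, 0.12, 0, 0]],
])

```text
clock: 27.83
position: [674.6, 39.0, 159.1]
ee_rot: [0.981, -0.193, -0.002, -0.023]
contact_force: [-0.0, -0.3, -1.4]
gripper_width: 37.0
```

```bash
python3 go.py 675.9 38.9 157.2 -22.2
```

```text
clk 27.83 pos [674.6  39.  159.1] th -22.30 q [ 0.28  0.52  0.06 -0.05 -1.09  0.93] F [-0.  -0.3 -1.4] w 37.0
turn -0.0018 rad (-0.1 deg, rows>=0.0) shift cm [ 0.13  -0.037  0.186]
tilt radial 0.016 tang 0.042 down-slopes of tool x,y: 0.013 0.043 torque [-0.12  0.01 -0.01]
```

send_rows([
  [[0, 0, 0.15, 0, 0], [0, 0, 0.12, 0, 0]],
])

```text
clock: 28.0
position: [675.0, 39.2, 157.1]
ee_rot: [0.981, -0.193, -0.001, -0.023]
contact_force: [-0.7, 0.9, -2.2]
gripper_width: 36.6
```

```bash
python3 go.py 675.9 38.9 157.2 -22.2
```

```text
clk 28.00 pos [675.   39.2 157.1] th -22.29 q [ 0.28  0.52  0.06 -0.05 -1.09  0.93] F [-0.7  0.9 -2.2] w 36.6
turn -0.0016 rad (-0.1 deg, rows>=0.0) shift cm [ 0.095 -0.008 -0.008]
tilt radial 0.018 tang 0.042 down-slopes of tool x,y: 0.012 0.044 torque [-0.08  0.01  0.  ]
```

Still no contact; a little lower.

send_rows([
  [[0, 0, 0.12, 0, 0], [0, 0, 0.08, 0, 0]],
])

```text
clock: 28.17
position: [675.2, 39.2, 156.9]
ee_rot: [0.981, -0.193, -0.001, -0.023]
contact_force: [-1.4, -0.8, 3.0]
gripper_width: 36.7
```

```bash
python3 go.py 675.9 38.9 157.2 -22.2
```

```text
clk 28.17 pos [675.2  39.2 156.9] th -22.26 q [ 0.28  0.52  0.05 -0.05 -1.09  0.93] F [-1.4 -0.8  3. ] w 36.7
turn -0.0011 rad (-0.1 deg, rows>=0.0) shift cm [ 0.073  0.001 -0.032]
tilt radial 0.019 tang 0.041 down-slopes of tool x,y: 0.010 0.044 torque [-0.05  0.64  0.  ]
```

send_rows([
  [[0, 0, 0, 0, 0.5], [0, 0, 0, 0, 0.55], [0, 0, 0, 0, 0.65], [0, 0, 0, 0, 0.7], [0, 0, -0.8, 0, 0.7], [0, 0, -2, 0, 0.7], [0, 0, -3, 0, 0.7], [0, 0, -3, 0, 0.7], [-1, 0, -2, 0, 0.7], [-3, 0, -1, 0, 0.7]],
])

```text
clock: 29.0
position: [639.2, 47.2, 276.7]
ee_rot: [0.981, -0.195, -0.003, -0.021]
contact_force: [0.3, 1.2, 0.3]
gripper_width: 60.1
```

send_rows([
  [[-3, 0, 0, 0, 0.7], [-3.5, 0, 0, 0, 0.7], [-3.5, 0, 0, 0, 0.7], [-3.5, 0, 0, 0, 0.7], [-2, 0, 0, 0, 0.7], [0, 0, 0, 0, 0.7]],
])

```text
clock: 29.5
position: [490.0, 108.0, 287.5]
ee_rot: [0.98, -0.195, 0.004, -0.025]
contact_force: [-0.4, -0.2, -0.5]
gripper_width: 59.5
```

```bash
python3 - <<'E'
from m import *
from go import go
go(660,4,200)
v=snap("top");cv2.imwrite("pics/top9.png",v["im"]);P=cloud(v)
for c in((745.5,32.5),(702.8,-73.3),(621.4,82.5),(578.5,-23.3)):
    w=np.hypot(P[...,0]-c[0],P[...,1]-c[1])<10;w&=(P[...,2]>130)&(P[...,2]<170);print(w.sum(),np.round(np.percentile(P[w][:,2],[10,50,90]),1) if w.any() else "")
w=(np.hypot(P[...,0]-676,P[...,1]-39)<45)&(P[...,2]>180)&(P[...,2]<215);print("jar",w.sum(),np.round(np.median(P[w],0),1),np.round(P[w].mean(0),1))
v=snap("scene");cv2.imwrite("pics/scene9.png",cv2.resize(v["im"][190:340,250:500],None,fx=3,fy=3))
E
```

```text
clk 29.50 pos [490.  108.  287.5] th -22.50 q [ 0.52  0.12 -0.2  -0.03 -1.22  0.67] F [-0.4 -0.2 -0.5] w 59.5
turn 0.0000 rad (0.0 deg, rows>=0.0) shift cm [19.703  3.542  8.543]
51 [132.4 142.9 150.6]
48 [132.6 139.8 150.3]
48 [133.4 139.6 150.5]
52 [132.2 137.2 151.4]
jar 191 [673.8  39.6 193.3] [673.7  40.1 193. ]
```

View pics/scene9.png

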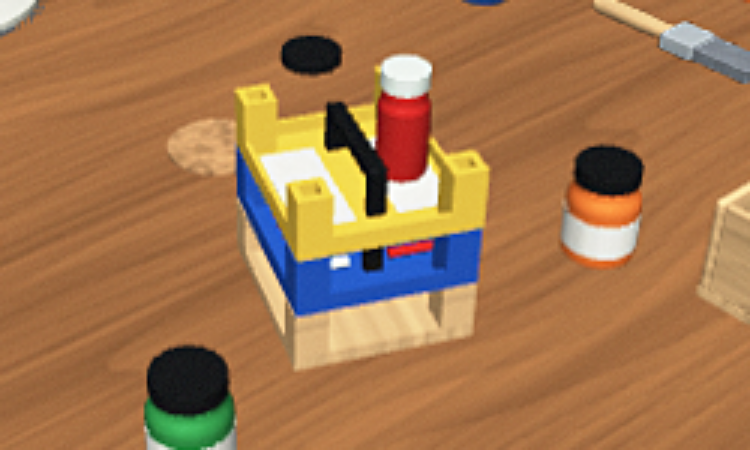

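View pics/top9.png

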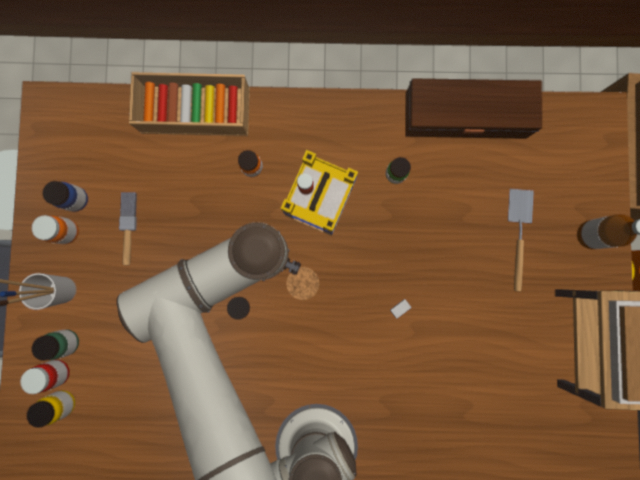

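The scene view shows the stack flush and level, with the red jar (405,120) upright beside the yellow handle. The top view shows the jar at (305,184) on the tray floor. The bystanders look unmoved and the robot is clear.

```bash
python3 -c "
from bench import job;print(job.job_done())"
```

```text
the job is handed in; nothing more can be done
None
```

I handed the job in at about 29.6 s of the 70 s allowed. The red jar went to the cork mat first, then I stacked blue on the board, yellow on blue, and stood the jar on the yellow tray's floor beside its handle.

**Final checks:**
- **Trays:** all four yellow post tops read 150–151 mm (150 expected). After placing, the blue ones read 100–101 mm (100 expected). Both are fully home and level.
- **Jar:** its lid top is at about 193 mm (194 expected). It stands upright, clear of the handle, at about (674, 40).
- **Surroundings:** the bystanders look unmoved in the last views, and the arm was clear of everything.

**What went less smoothly:**
- **Tool tilt:** the tool tilted by up to 5° on the moves, most of it while carrying the trays. I levelled it with light presses, up to about 25 N at the wrist.
- **Blue tray:** this meant setting it down once on a clear patch of table before stacking it.
- **Yellow tray:** it went in about 4° tilted and I levelled it in the sockets.
- **Unexplained reading:** one in-hand estimate put the seated yellow tray 4 mm off sideways. A look after release put it about 1 mm off, so I took the later one.

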